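# Empty a snap-lidded vial tub into the steel bowl

## Task

The small grey tub with the white lid holds three glass vials that have to go into the steel bowl. Lift the closed tub upright out of its metal bay and stand it on a clear patch of the table, let go of it, and swing its lid right over to the back until it snaps past its spring and lies fully back; only then take the tub by its sides, carry it upright to the bowl and tip the vials gently into the bowl from just above it. Finally stand the empty tub upright on the table again, away from the bay, with its lid still fully back, and leave the bowl and the other things where they are.

Things in the scene. Friction and masses are not known exactly. Their poses are not given: they have to be found in the camera images.
- tub_center (a point): Centre (half-way up) of the grey sample tub, a loose open box 68 mm long (its x), 56 mm wide (y), 32 mm high without lid, walls 3 mm, 0.45 to 0.7 kg, four plain upright outer walls. x points from the front (-x) to the hinged rear (+x), z up. It starts shut, in the bay, underside 10 mm above the table. Standing on the table this point is at z = 0.016.
- tub_lip (a point): Middle of the tub's front rim, the pouring edge: 34 mm in front (-x) of tub_center and 16 mm above it; axes as tub_center. Inside the front wall a 45 degree ramp leads from the floor up to this rim, so the vials slide out over it when the tub is tipped front-down by about 80 degrees or more.
- lid_hinge (a point): Lid hinge axis (along the tub's y) on the tub's rear rim, 34 mm behind (+x) tub_center and 16 mm above it; axes as tub_center. Lid: white plate 68 x 56 x 4 mm lying on the rim when shut (top 36 mm above the tub's underside), 40 g. Fully back it lies level behind the tub and reaches 70 mm beyond the rear wall: keep that room free.
- tub_lid (a joint): Lid angle, rad: 0 shut, 3.1 fully back. An over-centre spring (with its weight at most 0.04 N m) pulls the lid shut below about 1.4 rad; beyond about 1.5 rad it throws the lid fully back and holds it there, also while tipping. Swing it slowly: only its weight holds the tub down.
- knob_grip (a point): Grip point of the grey swivel knob on the lid, 12 x 16 x 24 mm (x, y, z), 14 mm above its pivot. It turns freely about y (+-1.8 rad), so a hand pinching it can keep pointing down all the way round. Pivot: 63 mm from the hinge axis, 6 mm above the rim. Lid shut: knob upright, this point 29 mm in front (-x) of tub_center, 36 mm above it; knob top 10 mm higher. Tips must stay 7 mm above the pivot.
- bay: Fixed aluminium bay; origin on the table under the tub's start, x to its back. Base 76 mm wide, 10 mm thick, from 34 mm in front to 94 mm behind the origin; cheeks 34 mm high, 5 mm thick, 4 mm beside the tub's sides, which cannot be gripped there; back wall 74 mm high, 92 mm behind the origin; front open. Take the tub straight up, gripped by its front and rear wall.
- bowl_rim (a point): Centre of the mouth, at rim height, of the loose stainless bowl: 132 mm across, 69 mm high, standing on the table, 0.16 kg.
- vial_1_center (a point): Centre of a glass vial, 12 mm across and 33 mm long (z along it), 12 g; the three lie side by side across the tub.
- vial_2_center (a point): Second vial, as vial_1.
- vial_3_center (a point): Third vial, as vial_1.
- column (a point): Fixed. Middle of the front face, at table height, of the tiled wall column (floor to ceiling) behind the table's middle: 125 mm wide in y, running back from here. The table's straight front edge is 170 mm nearer the robot; the room's right wall is 580 mm to the right of this point; a bench centrifuge, 305 mm high, stands left of the column, its front at least 110 mm behind this point.
- cup: Bystander: screw-lidded specimen cup, 46 mm across, 59 mm high, loose; origin under its centre.
- buds: Bystander: round tub of cotton buds, 77 mm across, 80 mm high, fixed; origin under its centre.
- tape: Bystander: roll of tape lying flat, 98 mm across, 25 mm high, fixed; origin under its centre.
- timer: Bystander: round bench timer, 62 mm across, 44 mm high, fixed; origin under its centre.
- syringe: Bystander: syringe lying flat, 85 mm long (y), 23 mm wide, 14 mm high, fixed; origin under its centre.
- slides: Bystander: flat slide box 95 x 109 x 30 mm, fixed; origin under its centre.

How it is judged:
On the way, in this order (a step that is already met when the one before it is completed fails the run):
1. the tub stands upright on the table, clear of the bay, let go, its lid still shut (angle between tub's own z axis and vertical below 0.1 rad and height (world z) of tub_center below 0.0185 m and horizontal distance between tub_center and bay above 0.12 m and value of joint tub_lid below 0.15 rad and contact force between the fingers and tub below 0.1 N), for 0.2 s.
2. the lid lies fully back while the tub still stands upright (angle between tub's own z axis and vertical below 0.1 rad and height (world z) of tub_center below 0.0185 m and horizontal distance between tub_center and bay above 0.12 m and value of joint tub_lid above 2.9 rad), for 0.2 s.
3. the tub is tipped over the bowl with its lid fully back (angle between tub's own z axis and vertical above 1.1 rad and value of joint tub_lid above 2.7 rad and horizontal distance between tub_lip and bowl_rim below 0.07 m), for 0.1 s.
At the end, for the whole second after the job is handed in: All three vials lie at rest in the bowl (centres within 60 mm of its axis and below its rim, z under 60 mm), the bowl is upright; the tub stands released and upright (within 0.1 rad) on the table, more than 120 mm from the bay, lid at more than 2.8 rad (horizontal distance between each of vial_1_center, vial_2_center, vial_3_center and bowl_rim below 0.06 m and height (world z) of each of vial_1_center, vial_2_center, vial_3_center below 0.06 m and angle between tub's own z axis and vertical below 0.1 rad and height (world z) of tub_center below 0.0185 m and horizontal distance between tub_center and bay above 0.12 m and value of joint tub_lid above 2.8 rad and angle between bowl's own z axis and vertical below 0.15 rad and linear speed of each of tub, vial_1, vial_2, vial_3 below 0.03 m/s); the robot touches nothing.
It fails at once if the tub is tilted by more than 0.6 rad while its lid is not fully back (angle between tub's own z axis and vertical above 0.6 rad and value of joint tub_lid below 2.5 rad).
It fails at once if a vial falls hard (faster than 1.8 m/s, a fall of 16 cm) (linear speed of any of vial_1, vial_2, vial_3 above 1.8 m/s).
It fails at once if the bowl or the specimen cup is shifted by more than 30 mm (distance of any of bowl_rim, cup from where it was at the start of the episode above 0.03 m).
It also fails if it takes over 72 s, if anything falls off the work surface, if the arm or the gripper's body presses on something with over 40 N, if the wrist force passes 120 N, or if a joint passes its speed limit or range.

## Robot

A 6-joint arm with a two-finger parallel gripper is mounted at the origin on a cart in front of the work surface, level with it; the furniture and walls round the work are solid. World frame = base frame: x ahead of the robot, y to its left, z up, the work surface at z = 0. Lengths are in m, angles in rad, forces in N, time in s.
With the tool pointing down it reaches from about 0.25 to 0.775 m from the base axis. Payload 4 kg.
Tool frame: the origin (TCP) lies midway between the tips of the shut fingers; the grasp point (between the pads) lies 19 mm behind it; z points along the fingers, x is the direction in which the jaws open and shut, and the axes are right-handed (so a half turn about z gives the same grasp; the last joint's range is limited). The gripper opens to 94 mm and grips with 3 to 60 N. Pads are 16 mm wide; open, the fingers measure 119 mm over their backs; the gripper's body (75 mm by 177 mm) begins 78 mm behind the grasp point.
Start: joints at [1.166, 0.087, 1.371, -0, 1.684, -0.103], TCP at [0.163, 0.525, 0.166] pointing down, gripper open.
Joint ranges: [-3.1, 3.1], [-0.76, 2.03], [0.27, 2.55], [-1.08, 4.22], [0.17, 2.65], [-2.57, 2.57]. Speed limits (rad/s): [2.79, 2.79, 3.14, 3.14, 3.14, 3.14].

## Interface

Orientations are given as [roll, pitch, yaw] about the fixed x, y, z axes, in that order (R = Rz(yaw) Ry(pitch) Rx(roll)).
In Python, from bench import robot gives the robot as it stands.
- The arm moves only by the shell command python3 -m handwheel 'ROWS'. ROWS is a JSON object of lists of equal length, an entry for each row: "delta_pos": the shift along the tool's x, y, z in mm, a list of three; "rotation": the turn, a rotation vector about the tool's x, y, z in rad, a list of three; "claw": the closure, from -1 (fully open) to 1 (shut). In form: {"delta_pos": [[tx, ty, tz], ...], "rotation": [[wx, wy, wz], ...], "claw": [claw, ...]}. A call has exactly 8 rows; each row shifts and turns the commanded pose from where the row before left it, along the tool's axes as they then stand; what a row does not reach is not made up. A row lasts 1/8 s, in which the tool goes at most 62.5 mm and 10.7 degrees, less where a joint would pass 70% of its speed; a pose out of reach is approached as far as the arm can. A call with a gripper value outside its range is refused whole. The fingers move at their own pace and stop on an object; the grip force is fixed at half the most. Time passes only in rows, so rows that do not move let the fingers close, or fill a call up. It gives the time, the measured TCP pose, the force and the opening at its end, in the units of the state.
- robot.get_obs(): the state, without advancing time (a new reading comes with each control period).
- robot.snapshot(name): name is "scene" or "top" or "wrist"; returns a dict with "color" (384x512x3 uint8, red, green, blue), "intrinsics" (3x3 intrinsics, pixels), "k1" (the pictures are not rectified: a ray, as slopes to the right and down, at radius r is drawn at 1 + k1 r^2 times it, then the intrinsics apply), "eye" and "rotation" of the camera in the world. Camera axes: x right, y down, z forward; pixel columns grow to the right and rows downward; lengths in m; the calibration is good to about 2 mm. A picture is of the moment at which its call begins. There is no depth.
- robot.close_job(): hands the job in, once; it reports no verdict.
The state is a dict: "time": time; "joint_positions": joint angles; "qvel": joint speeds; "joint_torque": joint torques, N m; "tool_pos": TCP position; "ee_rot": TCP orientation; "wrist_force": force on the tool from outside, world axes, zero at the start; "wrist_torque": the same for the moment, N m; "width": finger opening in m.
Only numpy, scipy, OpenCV 4.12 (cv2) and the standard library are available. Lean on these libraries where they do the work, as an engineer would, in place of code of your own. Each camera call takes 0.05 s, during which the arm holds its last target.

## Working session

There is one attempt and no reset: what is moved stays moved. The work goes in short steps, Python scripts to look and compute and a shell command to move; the robot and the scene stay as the last step left them, time stands still between calls to the robot, and variables do not carry over. Pictures are saved under pics/ and viewed, and the job is handed in when it is done.

```bash
ls; mkdir -p pics
python3 - <<'E'
from bench import robot
import cv2
o=robot.get_obs()
print({k:(v if not hasattr(v,'tolist') else v.tolist()) for k,v in o.items()})
for n in ["scene","top","wrist"]:
    s=robot.snapshot(n)
    cv2.imwrite(f"pics/{n}0.png",s["color"][:,:,::-1])
    print(n,s["intrinsics"],s["k1"],s["eye"],s["rotation"])
E
```

```text
pics
{'time': 0.0, 'joint_positions': [1.165923663970002, 0.0879216044618077, 1.3722432826756514, 1.444032888297633e-05, 1.6835797515875208, -0.10309748993142098], 'qvel': [7.636281204811678e-05, -0.0009580703314409358, -0.00093026136333838, 0.00020265912998911065, -0.0006603791109346857, -0.0003813478614285293], 'joint_torque': [-0.0014152584844850935, -34.01747703552246, -30.24300456047058, 0.07163163274526596, 0.03291262895800173, -0.00018805892523232615], 'tool_pos': [0.16321828021492815, 0.5245676308736128, 0.16522807948633877], 'ee_rot': [-3.1413569059397113, 0.002139081364527229, 1.2690230157834654], 'wrist_force': [-1.2061778944190193, -0.49038384175391364, 0.1516729181622169], 'wrist_torque': [-0.005320551247395609, -0.010897724705930163, 0.02142501979448331], 'width': 0.09436834506123157}
scene [[367.91657953   0.         252.55526322]
 [  0.         367.91657953 194.84167589]
 [  0.           0.           1.        ]] -0.09967872713314235 [-0.16469359 -0.49701891  0.99412176] [-2.42667479 -0.01410461 -0.94074452]
top [[486.06104884   0.         256.17637843]
 [  0.         486.06104884 191.37641331]
 [  0.           0.           1.        ]] -0.11341200528067007 [-0.26953302 -0.39646151  1.80022666] [-2.69007402  0.01043104 -1.16050635]
wrist [[274.14534118   0.         254.17259142]
 [  0.         274.14534118 192.99764026]
 [  0.           0.           1.        ]] 0.02169855203689132 [0.08733359 0.54855014 0.383191  ] [2.86313005e+00 1.31541784e-03 1.26810398e+00]
```

View pics/scene0.png

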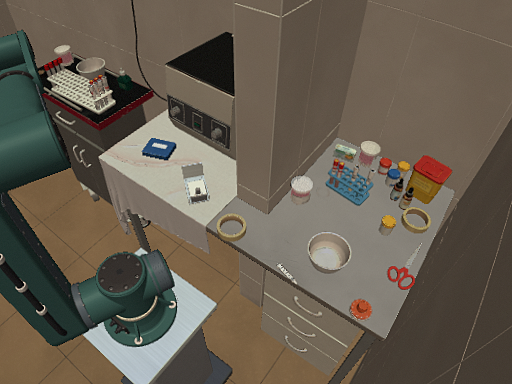

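View pics/top0.png

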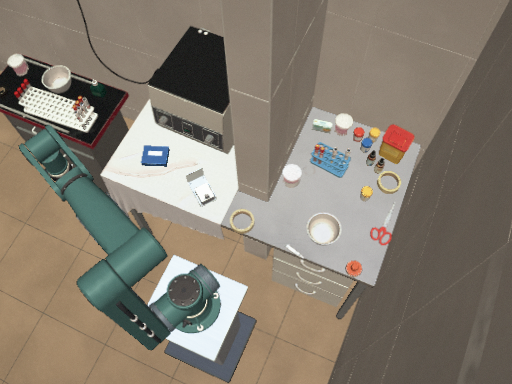

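View pics/wrist0.png

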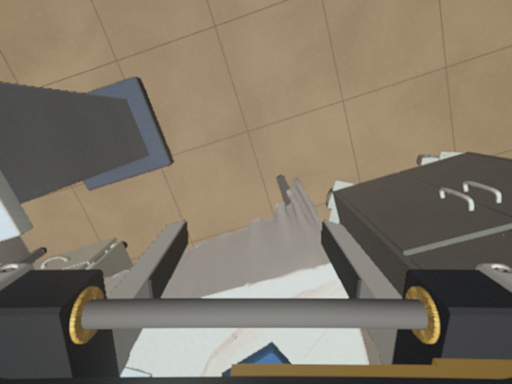

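```bash
cat > h.py <<'E'
import numpy as np, cv2
from scipy.spatial.transform import Rotation as R
from bench import robot
def rot(rpy): return R.from_euler('xyz',rpy).as_matrix()
def snap(n,tag):
    s=robot.snapshot(n); cv2.imwrite(f"pics/{n}{tag}.png",s["color"][:,:,::-1]); np.save(f"pics/{n}{tag}.npy",np.array([dict(s)],dtype=object)); return s
def load(n,tag): return np.load(f"pics/{n}{tag}.npy",allow_pickle=True)[0]
def dist(K,k1): return np.array([k1,0,0,0,0.])
def ray(s,u,v):
    K=s["intrinsics"]; 
    p=cv2.undistortPointsIter(np.array([[[u,v]]],float),K,dist(K,s["k1"]),None,None,(3,100,1e-12))[0,0]
    d=rot(s["rotation"])@np.array([p[0],p[1],1]); return np.array(s["eye"]),d
def px2w(s,u,v,z):
    e,d=ray(s,u,v); return e+d*(z-e[2])/d[2]
def w2px(s,P):
    P=np.atleast_2d(P); Rm=rot(s["rotation"]); c=(P-np.array(s["eye"]))@Rm
    return cv2.projectPoints(c,np.zeros(3),np.zeros(3),s["intrinsics"],dist(0,s["k1"]))[0][:,0]
def tri(a,b):
    A=np.zeros((3,3));B=np.zeros(3)
    for e,d in (a,b):
        d=d/np.linalg.norm(d);M=np.eye(3)-np.outer(d,d);A+=M;B+=M@e
    return np.linalg.solve(A,B)
def crop(s,x0,y0,x1,y1,f,name,grid=True):
    c=s["color"][y0:y1,x0:x1,::-1]; c=cv2.resize(c,None,fx=f,fy=f,interpolation=cv2.INTER_CUBIC)
    if grid:
        for x in range((x0+9)//10*10,x1,10):
            cv2.line(c,(int((x-x0)*f),0),(int((x-x0)*f),5),(0,0,255),1); cv2.putText(c,str(x),(int((x-x0)*f),15),0,.35,(0,0,255),1)
        for y in range((y0+9)//10*10,y1,10):
            cv2.line(c,(0,int((y-y0)*f)),(5,int((y-y0)*f)),(0,0,255),1); cv2.putText(c,str(y),(6,int((y-y0)*f)+4),0,.35,(0,0,255),1)
    cv2.imwrite(f"pics/{name}.png",c)
E
python3 - <<'E'
from h import *
a=snap("scene","1");b=snap("top","1")
crop(a,140,125,260,215,6.5,"c1");crop(b,130,130,230,220,6.5,"c2")
crop(a,215,170,445,330,3.4,"c3");crop(b,225,150,415,290,4,"c4")
print(w2px(b,[[0.163,0.525,0.166],[0,0,0]]),w2px(a,[[0.163,0.525,0.166],[0,0,0]]))
E
```

```text
[[ 82.81380641 198.91190083]
 [192.59940306 304.4417777 ]] [[ 58.88385739 159.46736286]
 [140.64501798 309.7914609 ]]
```

View pics/c1.png

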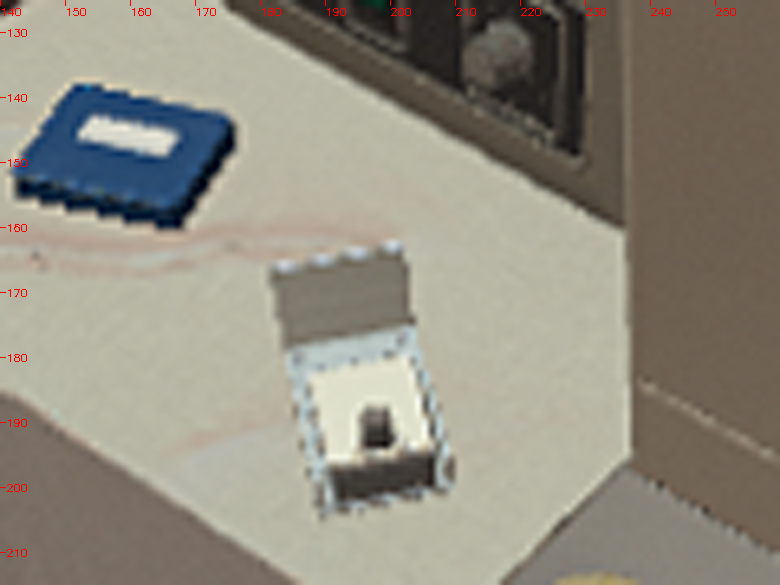

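View pics/c2.png

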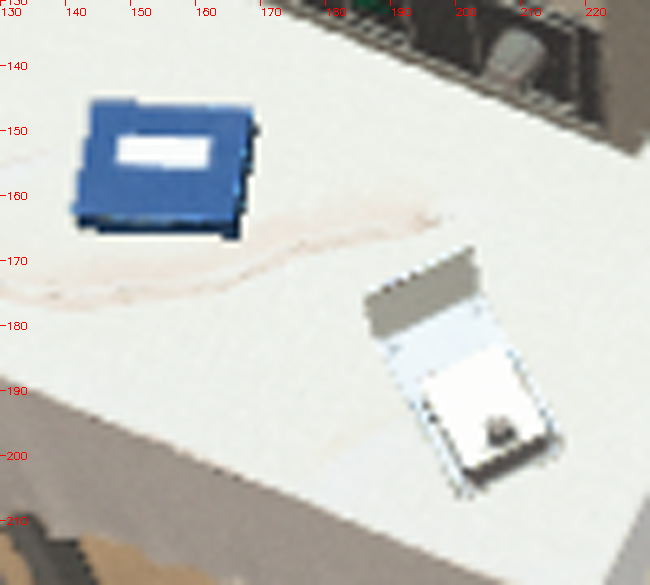

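View pics/c3.png

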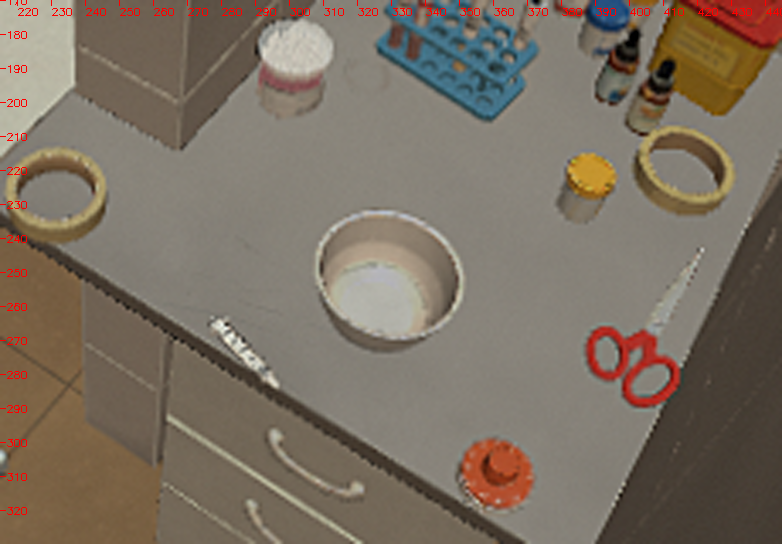

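View pics/c4.png

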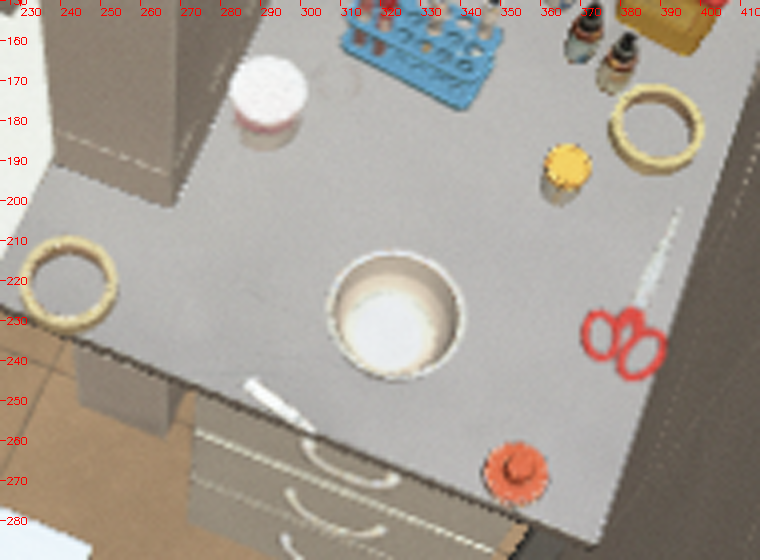

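```bash
cat > m.py <<'E'
from h import *
from scipy.optimize import least_squares
a=load("scene","1");b=load("top","1")
lid=[(34,28),(34,-28),(-34,-28),(-34,28)]
A=[(186.9,182.7),(203.4,180),(207.1,194.2),(190.5,197)]
B=[(195.4,188.8),(208.2,183.4),(214.9,196.5),(202,202.3)]
for s,pp in((a,A),(b,B)):
    q=np.array([px2w(s,u,v,.046) for u,v in pp]);print(q.mean(0)); d=q[0]-q[3]+q[1]-q[2]; print(np.linalg.norm(d)/2,np.arctan2(d[1],d[0]))
def f(p,ss):
    r=[]
    for s,pp in ss:
        c,sn=np.cos(p[2]),np.sin(p[2])
        P=[(p[0]+(c*x-sn*y)/1000,p[1]+(sn*x+c*y)/1000,.046) for x,y in lid]
        r.append((w2px(s,P)-pp).ravel())
    return np.concatenate(r)
for ss in ([(a,A)],[(b,B)],[(a,A),(b,B)]):
    o=least_squares(f,[.45,.25,0],args=(ss,));print(o.x,np.abs(o.fun).max())
# bowl rim, others
def c3(x,y): return 215+x/3.4,170+y/3.4
def c4(x,y): return 225+x/4,150+y/4
for n,p,q,z in [("bowl",(389,274),(396,314),.069),("cup",(590,174),(567,166),.059),("buds",(295,48),(269,90),.08),("tape",(56,192),(69,284),.025),("timer",(497,467),(516,470),.03),("syr",(245,352),(282,405),.01),("col corner R",(180,150),(172,208),0),("colL",(73,93),(52,162),0)]:
    print(n,px2w(a,*c3(*p),z),px2w(b,*c4(*q),z),tri(ray(a,*c3(*p)),ray(b,*c4(*q))))
def c1(x,y): return 140+x/6.5,125+y/6.5
def c2(x,y): return 130+x/6.5,130+y/6.5
for n,p,q in [("bw L",(272,270),(365,295)),("bw R",(403,245),(470,248)),("front table L",(0,385),(0,380)),("tablejunction",(630,460),(605,580))]:
    print(n,tri(ray(a,*c1(*p)),ray(b,*c2(*q))),px2w(a,*c1(*p),0),px2w(b,*c2(*q),0))
E
python3 m.py
```

```text
[0.41698476 0.14895659 0.046     ]
0.06889483530532158 0.9134687681535565
[0.41703042 0.14576253 0.046     ]
0.06635808620434602 0.8715110798249216
[0.41696983 0.14890943 0.90035119] 0.5525789255021607
[0.41704699 0.14577824 0.8680728 ] 0.24697551564943865
[0.41684614 0.14738405 0.88577938] 0.9711920153314111
bowl [ 0.45156698 -0.34641762  0.069     ] [ 0.45075147 -0.34615626  0.069     ] [ 0.45011749 -0.34647389  0.07091344]
cup [ 0.67143675 -0.44801885  0.059     ] [ 0.67118089 -0.44912027  0.059     ] [ 0.67012724 -0.4485849   0.06066612]
buds [ 0.62305978 -0.14510525  0.08      ] [ 0.62243874 -0.14661329  0.08      ] [ 0.62032    -0.14678835  0.08353883]
tape [ 0.37233504 -0.03762026  0.025     ] [ 0.37173911 -0.03739917  0.025     ] [ 0.37188431 -0.037626    0.02532264]
timer [ 0.36502074 -0.50349233  0.03      ] [ 0.36285711 -0.50453554  0.03      ] [ 0.35851073 -0.50360714  0.04198071]
syr [ 0.34289358 -0.27245293  0.01      ] [ 0.34306968 -0.27552711  0.01      ] [ 0.33913037 -0.27530695  0.01902013]
col corner R [ 0.50186056 -0.09358725  0.        ] [ 0.49844091 -0.09444679  0.        ] [ 0.49551881 -0.09644713  0.00840999]
colL [0.49713515 0.03900838 0.        ] [0.49768961 0.03945846 0.        ] [ 0.49838911  0.03993315 -0.00178617]
bw L [0.44442815 0.2411377  0.07591206] [ 4.94590032e-01  3.02235307e-01 -1.11022302e-16] [0.47604113 0.26912428 0.        ]
bw R [0.49875223 0.19425046 0.07947861] [0.55686522 0.25411177 0.        ] [0.53381604 0.22176769 0.        ]
front table L [ 0.41837818  0.55034643 -0.2093029 ] [0.33428082 0.3628627  0.        ] [0.32833062 0.45836824 0.        ]
tablejunction [ 0.30907136 -0.05176991  0.23729886] [0.50398596 0.04226969 0.        ] [0.35731542 0.04149286 0.        ]
```

```bash
python3 -m handwheel '{"delta_pos":[[-36,44,0],[-36,44,0],[-36,44,0],[-36,44,0],[-36,44,0],[-36,44,0],[-36,44,0],[-32,46,0]],"rotation":[[0,0,0],[0,0,0],[0,0,0],[0,0,0],[0,0,0],[0,0,0],[0,0,0],[0,0,0]],"claw":[-1,-1,-1,-1,-1,-1,-1,-1]}'
python3 - <<'E'
from h import *
o=robot.get_obs();print(o["joint_positions"],o["tool_pos"],o["ee_rot"])
s=snap("wrist","2");cv2.imwrite("pics/w2.png",s["color"][:,:,::-1])
E
```

```text
time: 1.25
tool_pos: [0.4178, 0.1471, 0.1666]
ee_rot: [3.141, -0.001, 1.269]
wrist_force: [0.5, 0.6, -0.6]
width: 0.0936
[ 2.10156263e-01 -1.55178853e-01  1.60544100e+00  2.64291572e-04
  1.69035635e+00 -1.05863284e+00] [0.4177724  0.14709116 0.16659781] [ 3.14087208e+00 -7.06106160e-04  1.26882101e+00]
```

View pics/w2.png

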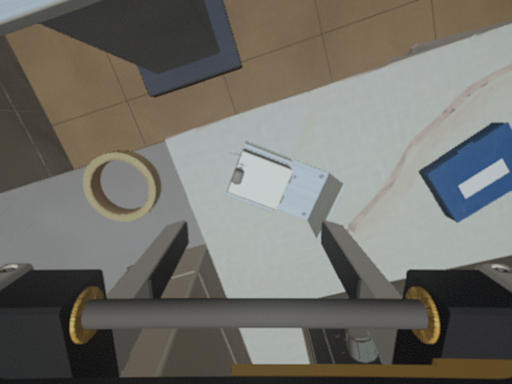

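Run:
```python
from h import *
s=load("wrist","2")
crop(s,215,130,355,235,5.6,"w2c")
print(s["eye"],s["rotation"])
```

```text
[0.34149217 0.1705455  0.38439741] [ 2.86222021e+00 -1.39814745e-03  1.26789960e+00]
```

View pics/w2c.png

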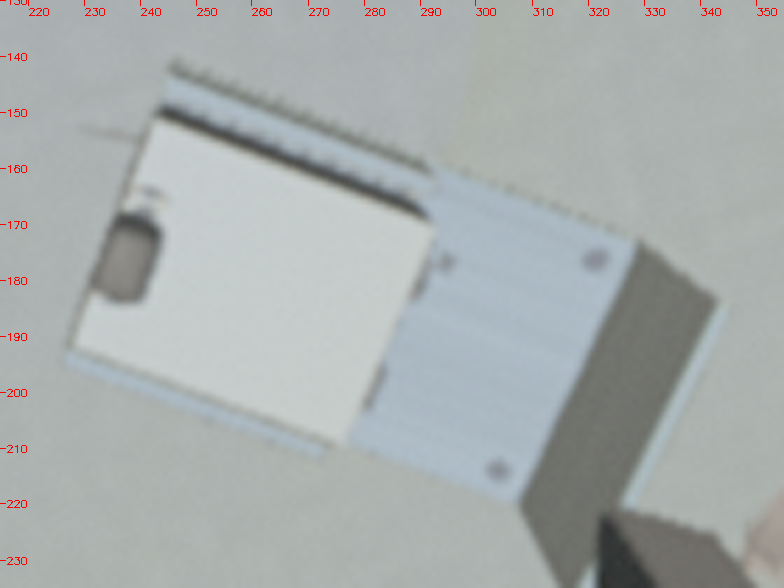

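Run:
```python
from h import *
from scipy.optimize import least_squares
s=load("wrist","2")
px=[(215+x/5.6,130+y/5.6) for x,y in[(435,228),(347,443),(70,348),(160,118)]]
lid=[(34,28),(34,-28),(-34,-28),(-34,28)]
def f(p):
    c,sn=np.cos(p[2]),np.sin(p[2])
    P=[(p[0]+(c*x-sn*y)/1000,p[1]+(sn*x+c*y)/1000,.046) for x,y in lid]
    return (w2px(s,P)-px).ravel()
o=least_squares(f,[.417,.147,.885]);print(o.x,o.fun)
```

```text
[0.42185487 0.15401056 0.90235121] [ 0.94881114 -0.29588306 -0.25134516  0.69572516  0.12091653 -0.21827141
 -0.81034665 -0.09227845]
```

```bash
python3 - <<'E'
from h import *
s=load("wrist","2")
print("tape",px2w(s,121,185.5,.025))
C=lambda x,y:(215+x/5.6,130+y/5.6)
print("bw corners bottom/top",px2w(s,*C(640,240),.010),px2w(s,*C(720,300),.074),px2w(s,*C(520,500),.010))
print(px2w(s,*C(140,262),.072), "knob top")
a=load("scene","1");b=load("top","1")
print(px2w(a,140+377/6.5,125+410/6.5,.072),px2w(b,130+499/6.5,130+421/6.5,.072))
for z in(.04,.046,.052):print(px2w(s,*C(253,284),z))
print("base/bwall on table", px2w(s,*C(575,585),0))
o=robot.get_obs();
for d in(-.047,.047):
    Rm=rot(o["ee_rot"]);print(w2px(s,o["tool_pos"]+Rm@np.array([d,0,0])))
E
python3 - <<'E'
import sys;sys.path.insert(0,'.')
from h import *
a=load("scene","1");b=load("top","1")
# overlay model at 2 hypotheses
for n,s,box,f in(("scene",a,(170,155,220,215),9),("top",b,(180,160,225,215),9)):
    for h,(x,y,w) in enumerate([(.417,.1474,.885),(.422,.154,.902)]):
        img=s["color"][box[1]:box[3],box[0]:box[2],::-1]; img=cv2.resize(img,None,fx=f,fy=f,interpolation=cv2.INTER_CUBIC)
        c,sn=np.cos(w),np.sin(w)
        def P(X,Y,Z): return (x+(c*X-sn*Y)/1e3,y+(sn*X+c*Y)/1e3,Z/1e3)
        L=[[P(*q) for q in l] for l in ([(34,28,46),(34,-28,46),(-34,-28,46),(-34,28,46),(34,28,46)],[(92,38,74),(92,-38,74)],[(-34,28,46),(-34,28,10),(-34,-28,10),(-34,-28,46)],[(92,38,10),(92,-38,10)],[(-23,8,72),(-35,8,72),(-35,-8,72),(-23,-8,72),(-23,8,72)])]
        for l in L:
            q=((w2px(s,l)-[box[0]-.5,box[1]-.5])*f).astype(int)
            cv2.polylines(img,[q.reshape(-1,1,2)],False,(0,0,255) if h==0 else (0,200,0),1)
        if h==0: keep=img
        else: cv2.imwrite(f"pics/ov_{n}.png",np.hstack([keep,img])[:600,:800*2])
E
```

```text
tape [ 0.37651657 -0.02760434  0.025     ]
bw corners bottom/top [0.4475479  0.24730764 0.01      ] [0.44680258 0.24713818 0.074     ] [0.50567831 0.20189288 0.01      ]
[0.40346642 0.13432964 0.072     ] knob top
[0.40404907 0.12925974 0.072     ] [0.4012815  0.12769753 0.072     ]
[0.4225137  0.15384895 0.04      ]
[0.42110217 0.15413983 0.046     ]
[0.41969063 0.15443072 0.052     ]
base/bwall on table [0.53849141 0.21086279 0.        ]
[[193.829238   218.17645708]]
[[304.42582035 218.57009192]]
```

```bash
python3 -c "
import cv2
a=cv2.imread('pics/ov_scene.png');b=cv2.imread('pics/ov_top.png');print(a.shape,b.shape)
cv2.imwrite('pics/ov1.png',cv2.resize(a,(800,int(a.shape[0]*800/a.shape[1]))));cv2.imwrite('pics/ov2.png',cv2.resize(b,(800,int(b.shape[0]*800/b.shape[1]))))"
```

```text
(540, 900, 3) (495, 810, 3)
```

View pics/ov1.png

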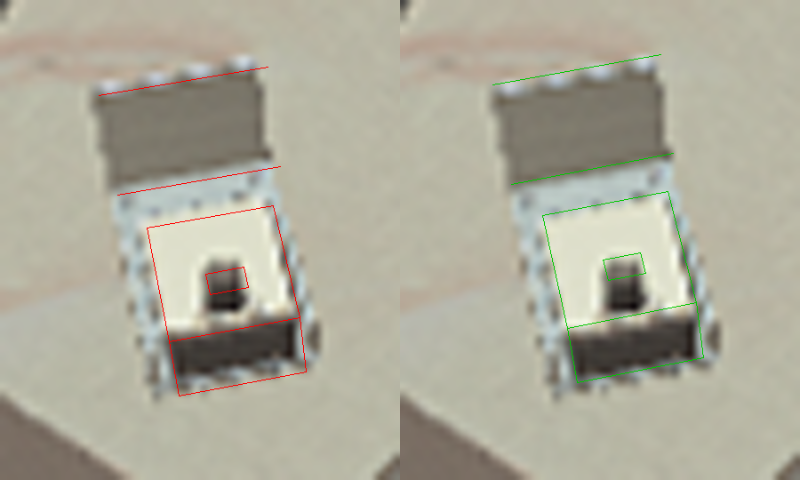

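View pics/ov2.png

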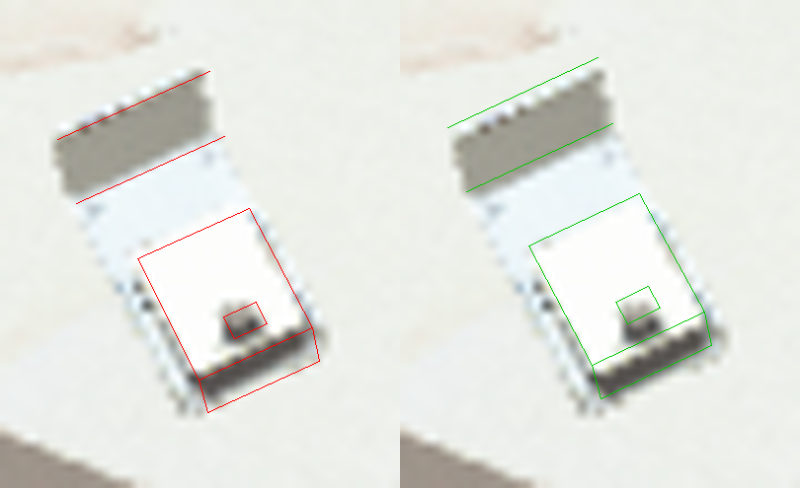

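```bash
python3 -m handwheel '{"delta_pos":[[0,0,0],[0,0,0],[0,0,15],[0,0,15],[0,0,15],[0,0,15],[0,0,15],[0,0,0]],"rotation":[[0,0,0.1],[0,0,0.1],[0,0,0.1],[0,0,0.079],[0,0,0],[0,0,0],[0,0,0],[0,0,0]],"claw":[-1,-1,-1,-1,-1,-1,-1,-1]}'
python3 - <<'E'
from h import *
o=robot.get_obs();print(o["joint_positions"],o["tool_pos"],o["ee_rot"])
s=snap("wrist","3");crop(s,150,120,360,270,3.7,"w3c")
print(s["eye"],s["rotation"])
E
```

```text
time: 2.3
tool_pos: [0.4159, 0.1485, 0.0897]
ee_rot: [-3.14, 0.002, 0.89]
wrist_force: [0.4, -0.6, 0.5]
width: 0.094
[ 2.14429872e-01 -1.26417621e-01  1.73315940e+00  4.06651229e-05
  1.53804163e+00 -6.75848318e-01] [0.41592569 0.14852231 0.08968731] [-3.13956494e+00  2.46392990e-03  8.90279291e-01]
[0.35471333 0.19879407 0.30769263] [2.86527440e+00 1.65662607e-03 8.89441563e-01]
```

View pics/w3c.png

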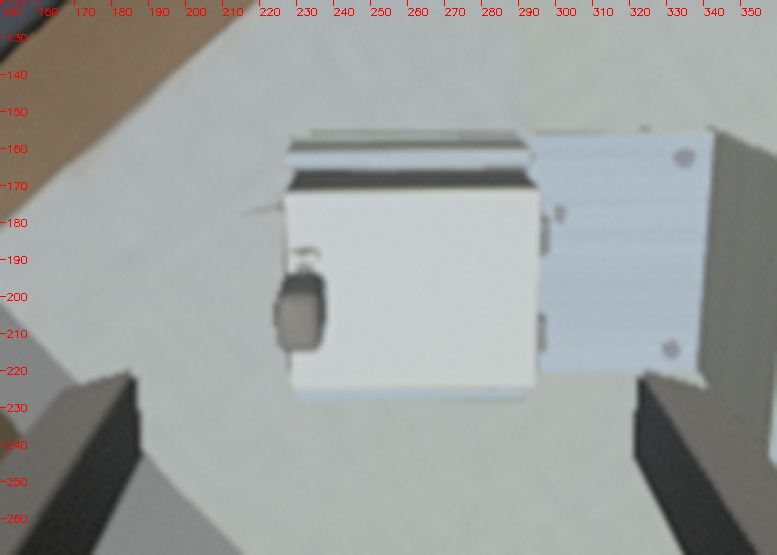

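Run:
```python
from h import *
from scipy.optimize import least_squares
s=load("wrist","3")
px=[(150+x/3.7,120+y/3.7) for x,y in[(540,188),(533,387),(293,390),(284,188)]]
lid=[(34,28),(34,-28),(-34,-28),(-34,28)]
def f(p):
    c,sn=np.cos(p[2]),np.sin(p[2])
    P=[(p[0]+(c*x-sn*y)/1000,p[1]+(sn*x+c*y)/1000,.046) for x,y in lid]
    return (w2px(s,P)-px).ravel()
o=least_squares(f,[.417,.147,.885]);print(o.x,o.fun)
o=robot.get_obs();print(o["tool_pos"],o["ee_rot"],w2px(s,o["tool_pos"]))
print(px2w(s,150+290/3.7,120+325/3.7,.072))
```

```text
[0.42121899 0.15366778 0.8982052 ] [ 0.56281982 -0.05998665  0.63699174 -0.05671037 -0.83071064 -0.37755508
 -0.38246137  0.52854621]
[0.41666847 0.14869451 0.09075899] [-3.14076235e+00  9.22726836e-04  8.90249201e-01] [[254.72970192 213.78548261]]
[0.40251819 0.12938946 0.072     ]
```

```bash
python3 -m handwheel '{"delta_pos":[[3,0,12],[3,0,12],[0,0,12],[0,0,12],[0,0,10],[0,0,8],[0,0,6],[0,0,3]],"rotation":[[0,0,0],[0,0,0],[0,0,0],[0,0,0],[0,0,0],[0,0,0],[0,0,0],[0,0,0]],"claw":[-1,-1,-1,-1,-1,-1,-1,-1]}'
python3 - <<'E'
from h import *
o=robot.get_obs();print(o["joint_positions"],o["tool_pos"],o["ee_rot"],o["wrist_force"])
s=snap("wrist","4");crop(s,150,120,360,270,3.7,"w4c")
E
```

```text
time: 3.35
tool_pos: [0.4208, 0.1534, 0.0161]
ee_rot: [-3.142, -0.0, 0.89]
wrist_force: [-0.2, 0.2, 0.5]
width: 0.094
[ 2.22845393e-01 -5.95952363e-02  1.82391302e+00  8.58707778e-05
  1.37730337e+00 -6.67183286e-01] [0.42084672 0.15343639 0.01612822] [-3.14150882e+00 -2.97561492e-05  8.90012164e-01] [-0.23072746  0.15742756  0.4822559 ]
```

View pics/w4c.png

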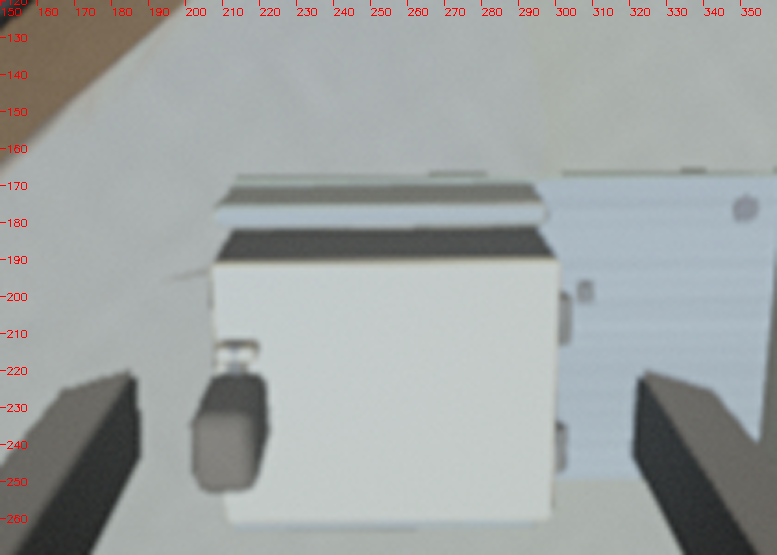

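```bash
python3 -m handwheel '{"delta_pos":[[0,0,0.5],[0,0,0.5],[0,0,0],[0,0,0],[0,0,0],[0,0,0],[0,0,0],[0,0,0]],"rotation":[[0,0,0],[0,0,0],[0,0,0],[0,0,0],[0,0,0],[0,0,0],[0,0,0],[0,0,0]],"claw":[1,1,1,1,1,1,1,1]}'
```

```text
time: 4.4
tool_pos: [0.4207, 0.1535, 0.0152]
ee_rot: [-3.141, 0.0, 0.89]
wrist_force: [1.0, -0.3, 0.8]
width: 0.0176
```

Run:
```python
from h import *
o=robot.get_obs();print(o["width"],o["wrist_force"])
s=snap("wrist","5");cv2.imwrite("pics/w5.png",s["color"][:,:,::-1])
```

```text
0.017576530903745054 [ 0.9570557  -0.27507823  0.77721984]
```

View pics/w5.png

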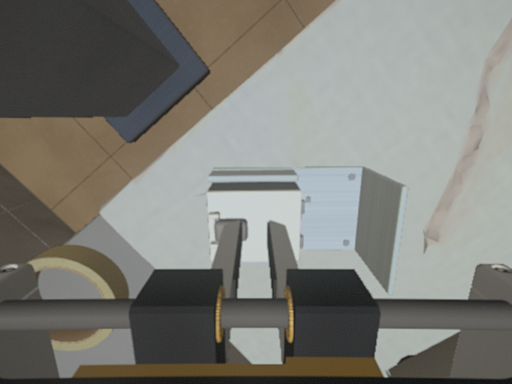

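Run:
```python
from h import *
s=load("wrist","5");crop(s,190,150,320,280,4.5,"w5c")
a=snap("scene","5");crop(a,130,120,270,240,5,"s5c")
o=robot.get_obs();print(o["width"],o["wrist_force"])
```

```text
0.009362985088493477 [ 0.78861859  0.18816396 -0.0845846 ]
```

View pics/w5c.png

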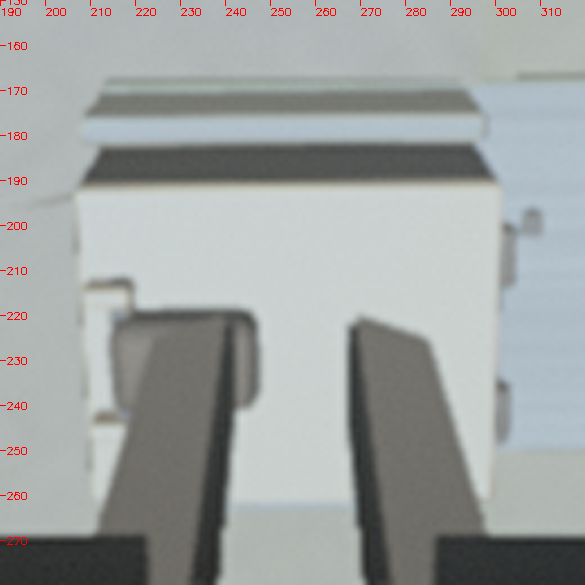

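View pics/s5c.png

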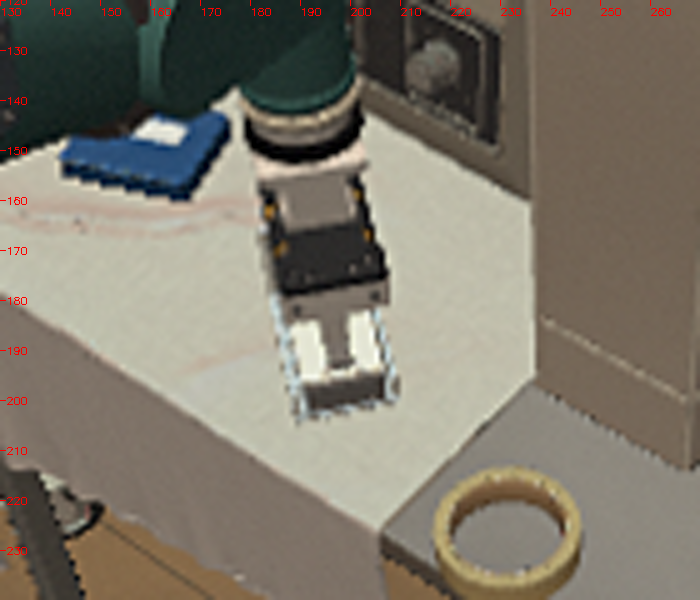

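```bash
python3 -m handwheel '{"delta_pos":[[0,0,-5],[0,0,-10],[0,0,-15],[0,0,-15],[0,0,-15],[0,0,0],[0,0,0],[0,0,0]],"rotation":[[0,0,0],[0,0,0],[0,0,0],[0,0,0],[0,0,0],[0,0,0],[0,0,0],[0,0,0]],"claw":[1,1,1,1,1,1,1,1]}'
python3 - <<'E'
from h import *
o=robot.get_obs();print(o["width"],o["wrist_force"])
s=snap("wrist","6");crop(s,190,120,320,250,4.5,"w6c")
a=snap("scene","6");crop(a,150,120,270,240,5,"s6c")
b=snap("top","6");crop(b,150,120,270,240,5,"t6c")
E
```

```text
time: 5.5
tool_pos: [0.4202, 0.1533, 0.0746]
ee_rot: [-3.141, 0.001, 0.89]
wrist_force: [-0.3, 0.4, -0.6]
width: 0.0006
0.0005618022517055273 [-0.3455197   0.42758522 -0.5766417 ]
```

View pics/w6c.png

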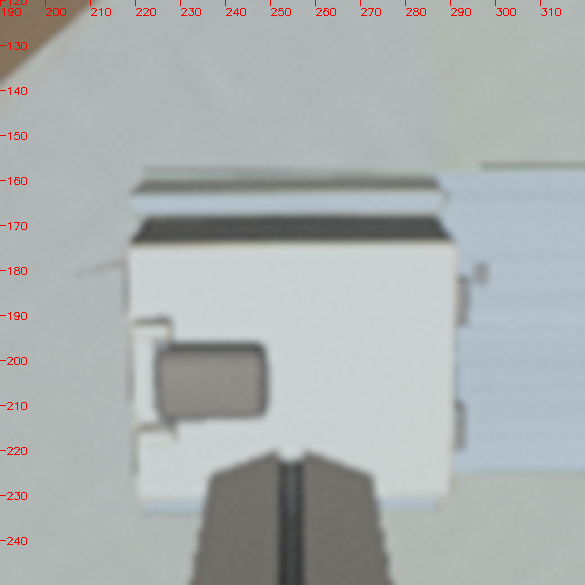

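View pics/s6c.png

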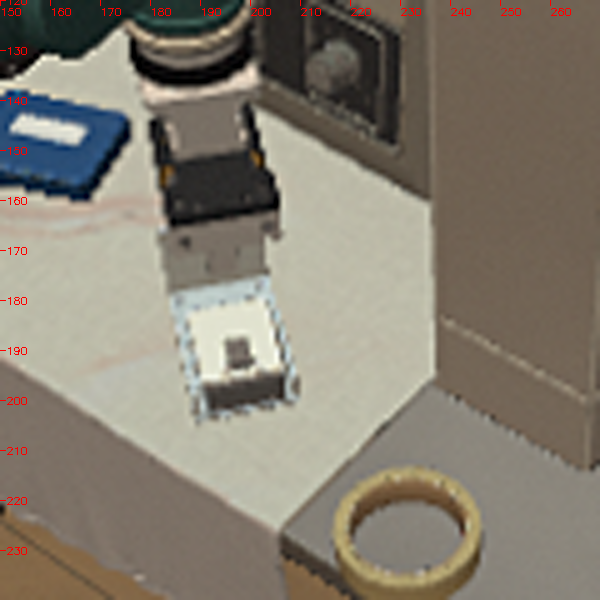

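View pics/t6c.png

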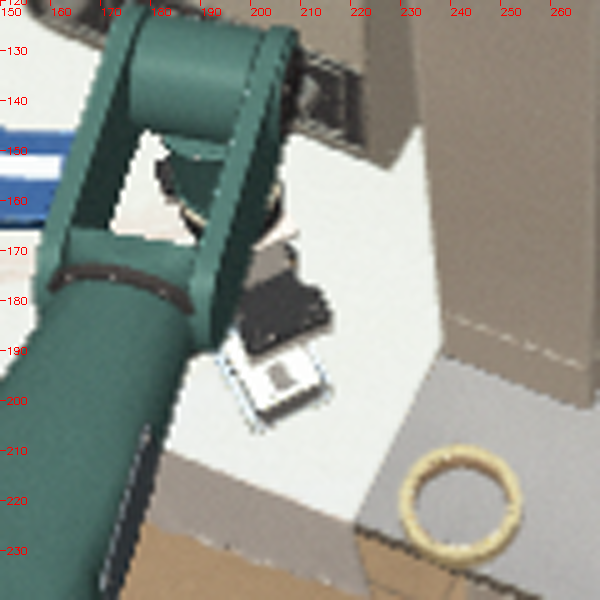

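Run:
```python
from h import *
a=load("scene","6");b=load("top","6")
for h in (0,.019,.04,.06,.097,.15,.2):
    p=[.4202,.1533,.0746+h];print(h,w2px(a,p),w2px(b,p))
w=load("wrist","6");print(w["eye"])
for h in(0,.02,.04,.06): print(h,w2px(w,[.4202,.1533,.0746+h]))
```

```text
0 [[195.81121059 181.62074426]] [[203.00975227 188.23523875]]
0.019 [[195.24130968 177.78107228]] [[202.48526514 186.09981087]]
0.04 [[194.59762261 173.43426777]] [[201.894881   183.69489392]]
0.06 [[193.97073113 169.19059279]] [[201.32189573 181.35964121]]
0.097 [[192.77400266 161.06091392]] [[200.23333488 176.91982309]]
0.15 [[190.97166365 148.74503285]] [[198.60618933 170.27525247]]
0.2 [[189.16977295 136.34303767]] [[196.99300623 163.67809104]]
[0.35872244 0.20349484 0.29250373]
0 [[253.99418765 212.75999583]]
0.02 [[253.96751235 221.63556256]]
0.04 [[253.9354923  232.28709636]]
0.06 [[253.89633369 245.30978056]]
```

```bash
python3 -m handwheel '{"delta_pos":[[0,0,0],[0,0,0],[0,0,0],[0,0,0],[0,0,0],[0,0,10],[0,0,10],[0,0,10]],"rotation":[[0,0,0],[0,0,0],[0,0,0],[0,0,0],[0,0,0],[0,0,0],[0,0,0],[0,0,0]],"claw":[-1,-1,-1,-1,-1,-1,-1,-1]}'
python3 -m handwheel '{"delta_pos":[[0,0,0],[0,0,0],[0,0,10],[0,0,10],[0,0,8],[0,0,8],[0,0,6],[0,0,3]],"rotation":[[0,0,0],[0,0,0],[0,0,0],[0,0,0],[0,0,0],[0,0,0],[0,0,0],[0,0,0]],"claw":[-1,-1,-1,-1,-1,-1,-1,-1]}'
python3 - <<'E'
from h import *
s=snap("wrist","7");crop(s,150,120,360,270,3.7,"w7c");print(s["eye"])
E
```

```text
time: 6.65
tool_pos: [0.4204, 0.1533, 0.0442]
ee_rot: [-3.141, 0.001, 0.89]
wrist_force: [0.3, 0.4, -0.3]
width: 0.077
time: 7.65
tool_pos: [0.4207, 0.1534, -0.0001]
ee_rot: [-3.141, 0.0, 0.89]
wrist_force: [-0.2, -1.0, 0.4]
width: 0.0939
[0.35890239 0.20354436 0.21776317]
```

View pics/w7c.png

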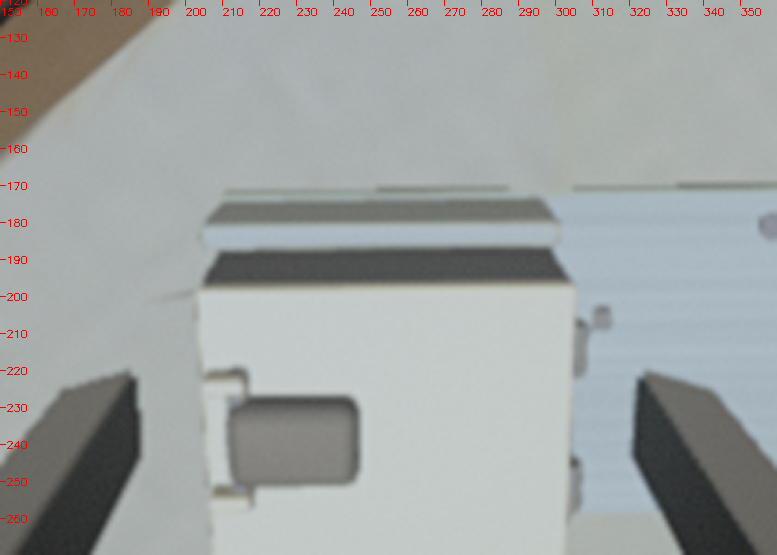

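```bash
python3 -m handwheel '{"delta_pos":[[0,0,4],[0,0,4],[0,0,4],[0,0,3],[0,0,2],[0,0,2],[0,0,2],[0,0,0]],"rotation":[[0,0,0],[0,0,0],[0,0,0],[0,0,0],[0,0,0],[0,0,0],[0,0,0],[0,0,0]],"claw":[-1,-1,-1,-1,-1,-1,-1,-1]}'
python3 - <<'E'
from h import *
s=snap("wrist","8");crop(s,150,120,360,280,3.7,"w8c");print(s["eye"])
E
```

```text
time: 8.7
tool_pos: [0.4207, 0.1534, -0.0208]
ee_rot: [-3.141, 0.0, 0.89]
wrist_force: [0.2, 0.8, 0.2]
width: 0.094
[0.35892198 0.20355112 0.19708315]
```

View pics/w8c.png

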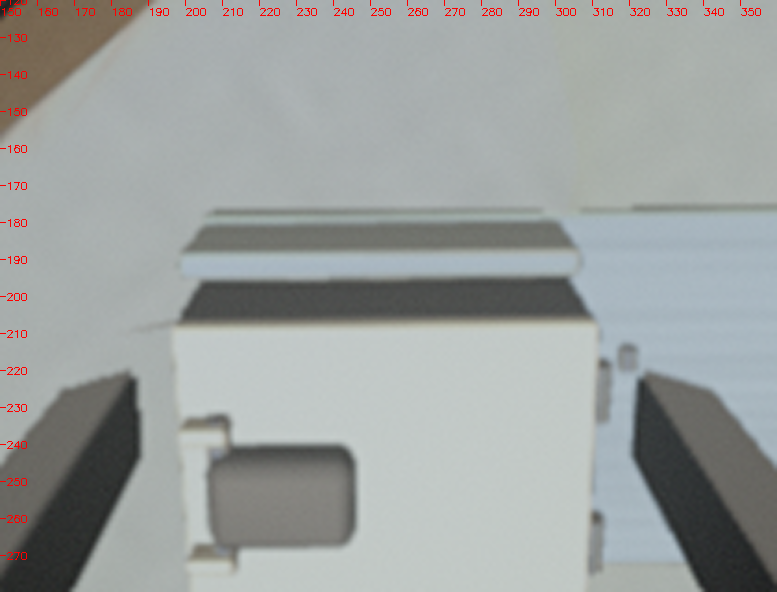

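```bash
python3 -m handwheel '{"delta_pos":[[0,0,1.5],[0,0,1.5],[0,0,0],[0,0,0],[0,0,0],[0,0,0],[0,0,0],[0,0,0]],"rotation":[[0,0,0],[0,0,0],[0,0,0],[0,0,0],[0,0,0],[0,0,0],[0,0,0],[0,0,0]],"claw":[-1,-1,1,1,1,1,1,1]}'
python3 - <<'E'
from h import *
s=snap("wrist","9");crop(s,150,120,360,280,3.7,"w9c");o=robot.get_obs();print(o["width"],o["wrist_force"],o["tool_pos"])
E
```

```text
time: 9.75
tool_pos: [0.4208, 0.1534, -0.0237]
ee_rot: [-3.142, 0.0, 0.89]
wrist_force: [-0.4, -0.0, -0.3]
width: 0.0677
0.0682671269816992 [-0.75711334 -0.09898597 -1.16406834] [ 0.4208199   0.15341615 -0.02364141]
```

View pics/w9c.png

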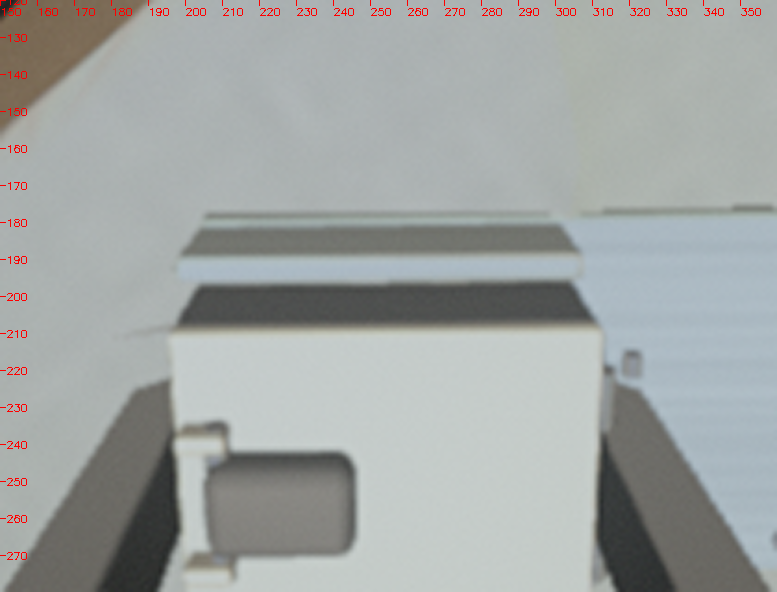

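```bash
python3 -m handwheel '{"delta_pos":[[0,0,-4],[0,0,-8],[0,0,-14],[0,0,-16],[0,0,-16],[0,0,-16],[0,0,-12],[0,0,-4]],"rotation":[[0,0,0],[0,0,0],[0,0,0],[0,0,0],[0,0,0],[0,0,0],[0,0,0],[0,0,0]],"claw":[1,1,1,1,1,1,1,1]}'
python3 - <<'E'
from h import *
s=snap("wrist","10");cv2.imwrite("pics/w10.png",s["color"][:,:,::-1]);o=robot.get_obs();print(o["width"],o["wrist_force"],o["tool_pos"])
E
```

```text
time: 10.8
tool_pos: [0.4216, 0.1536, 0.0676]
ee_rot: [3.14, -0.002, 0.89]
wrist_force: [0.5, -0.7, -6.2]
width: 0.0684
0.06822099224333757 [-0.10354225 -0.15339902 -6.34280553] [0.42139095 0.15356696 0.06749062]
```

View pics/w10.png

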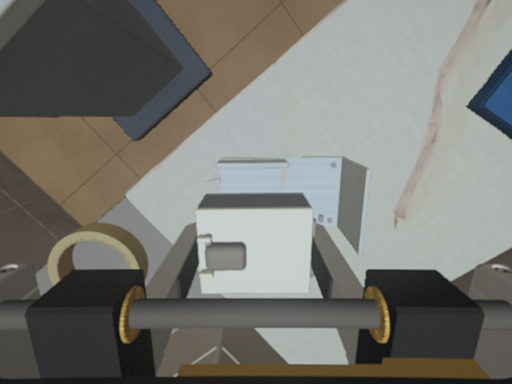

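```bash
python3 -m handwheel '{"delta_pos":[[-12,1,0],[-22,1,0],[-25,1,0],[-25,1,0],[-22,2,0],[-22,13,0],[-22,18,0],[-22,18,0]],"rotation":[[0,0,0],[0,0,0],[0,0,0],[0,0,0],[0,0,0],[0,0,0],[0,0,0],[0,0,0]],"claw":[1,1,1,1,1,1,1,1]}'
python3 -m handwheel '{"delta_pos":[[-22,18,0],[-22,18,0],[-22,18,0],[-10,20,0],[-10,25,0],[-4,25,0],[-4,25,0],[0,12,0]],"rotation":[[0,0,0],[0,0,0],[0,0,0],[0,0,0],[0,0,0],[0,0,0],[0,0,0],[0,0,0]],"claw":[1,1,1,1,1,1,1,1]}'
python3 - <<'E'
from h import *
s=snap("wrist","11");cv2.imwrite("pics/w11.png",s["color"][:,:,::-1]);o=robot.get_obs();print(o["joint_positions"],o["width"],o["wrist_force"],o["tool_pos"])
E
```

```text
time: 11.85
tool_pos: [0.3539, -0.0159, 0.0655]
ee_rot: [-3.14, 0.001, 0.89]
wrist_force: [1.0, 0.9, -6.4]
width: 0.0682
time: 12.85
tool_pos: [0.4206, -0.1899, 0.0654]
ee_rot: [-3.139, 0.001, 0.889]
wrist_force: [-0.3, 0.7, -6.5]
width: 0.0677
[-5.46563461e-01 -6.52573584e-02  1.72618476e+00 -1.61128806e-04
  1.48095145e+00 -1.43543330e+00] 0.06812624202683618 [ 1.99293126 -1.70267982 -7.10849017] [ 0.42178653 -0.19043072  0.06563153]
```

View pics/w11.png

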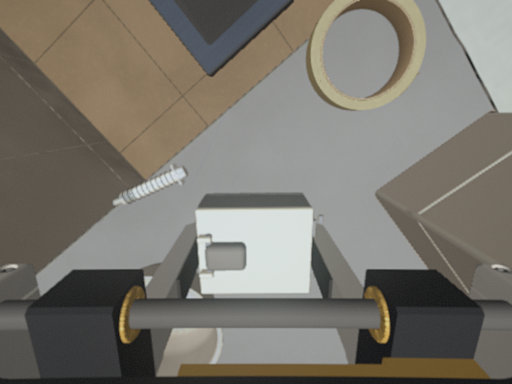

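```bash
python3 -m handwheel '{"delta_pos":[[1,5,0],[0,4,0],[0,0,5],[0,0,10],[0,0,14],[0,0,15],[0,0,15],[0,0,12]],"rotation":[[0,0,0.118],[0,0,0.118],[0,0,0.118],[0,0,0.118],[0,0,0.118],[0,0,0],[0,0,0],[0,0,0]],"claw":[1,1,1,1,1,1,1,1]}'
python3 - <<'E'
from h import *
s=snap("wrist","12");cv2.imwrite("pics/w12.png",s["color"][:,:,::-1]);o=robot.get_obs();print(o["joint_positions"],o["width"],o["wrist_force"],o["tool_pos"])
E
```

```text
time: 13.9
tool_pos: [0.428, -0.194, -0.0059]
ee_rot: [-3.141, 0.001, 0.301]
wrist_force: [-0.7, 0.2, -7.3]
width: 0.0681
[-5.46478255e-01  1.48956450e-02  1.80183408e+00  8.70303452e-05
  1.32905276e+00 -8.47288118e-01] 0.06810570325838812 [-0.39290644  0.49919848 -7.59488502] [ 0.42696451 -0.19342276 -0.00753355]
```

View pics/w12.png

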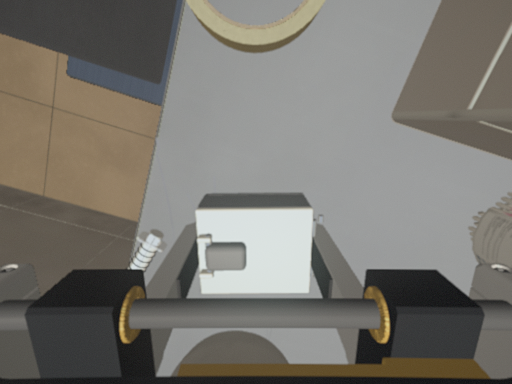

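Run:
```python
from h import *
s=load("wrist","12")
print("syr",px2w(s,157,234,0.01),px2w(s,135,268,0.01));print("bowl near rim",px2w(s,235,332,.069)); print("col",px2w(s,392,116,0))
s=load("wrist","11");print("col",px2w(s,377,193,0),"syr",px2w(s,185,172,.01),px2w(s,115,203,.01),"bowl right edge",px2w(s,221,345,.069))
```

```text
syr [ 0.35785266 -0.22820553  0.01      ] [ 0.34686912 -0.26340943  0.01      ]
bowl near rim [ 0.43223984 -0.24728527  0.069     ]
col [ 0.50257008 -0.08882325  0.        ]
col [ 0.50456299 -0.0885389   0.        ] syr [ 0.35801248 -0.22911921  0.01      ] [ 0.3363072  -0.30798741  0.01      ] bowl right edge [ 0.50364434 -0.2981868   0.069     ]
```

Run:
```python
from h import *
s=load("wrist","12");crop(s,120,200,380,384,3,"w12c")
th=np.linspace(0,2*np.pi,13)
for z in(.069,0.0): print(w2px(s,np.c_[.451+.066*np.cos(th),-.346+.066*np.sin(th),0*th+z]).round())
```

```text
[[308. 468.]
 [312. 433.]
 [291. 400.]
 [248. 378.]
 [197. 377.]
 [153. 396.]
 [131. 429.]
 [134. 464.]
 [159. 493.]
 [199. 509.]
 [243. 510.]
 [282. 495.]
 [308. 468.]]
[[295. 379.]
 [297. 351.]
 [281. 324.]
 [250. 308.]
 [212. 306.]
 [180. 321.]
 [163. 347.]
 [164. 376.]
 [183. 400.]
 [212. 413.]
 [246. 414.]
 [275. 402.]
 [295. 379.]]
```

View pics/w12c.png

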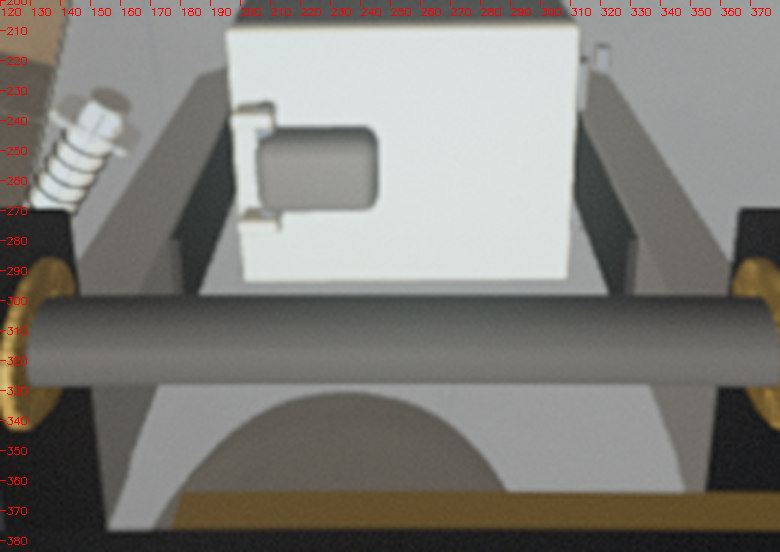

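```bash
python3 -m handwheel '{"delta_pos":[[5,2,6],[4,1,6],[0,0,5],[0,0,3],[0,0,2],[0,0,2],[0,0,1],[0,0,0.5]],"rotation":[[0,0,0],[0,0,0],[0,0,0],[0,0,0],[0,0,0],[0,0,0],[0,0,0],[0,0,0]],"claw":[1,1,1,1,1,1,1,1]}'
```

```text
time: 14.95
tool_pos: [0.4381, -0.1947, -0.0301]
ee_rot: [3.142, -0.0, 0.3]
wrist_force: [1.3, -0.7, -6.7]
width: 0.0679
```

```bash
python3 -m handwheel '{"delta_pos":[[0,0,1],[0,0,0.8],[0,0,0.6],[0,0,0.5],[0,0,0.4],[0,0,0.3],[0,0,0],[0,0,0]],"rotation":[[0,0,0],[0,0,0],[0,0,0],[0,0,0],[0,0,0],[0,0,0],[0,0,0],[0,0,0]],"claw":[1,1,1,1,1,1,1,1]}'
```

```text
time: 15.95
tool_pos: [0.4381, -0.1946, -0.0336]
ee_rot: [-3.142, -0.0, 0.3]
wrist_force: [-0.3, -0.8, -5.8]
width: 0.0682
```

```bash
python3 -m handwheel '{"delta_pos":[[0,0,0.5],[0,0,0.3],[0,0,0],[0,0,0],[0,0,0],[0,0,0],[0,0,0],[0,0,0]],"rotation":[[0,0,0],[0,0,0],[0,0,0],[0,0,0],[0,0,0],[0,0,0],[0,0,0],[0,0,0]],"claw":[1,1,1,-1,-1,-1,-1,-1]}'
python3 -m handwheel '{"delta_pos":[[0,0,-5],[0,0,-15],[0,0,-20],[0,0,-25],[0,0,-25],[0,0,-25],[0,0,-15],[0,0,0]],"rotation":[[0,0,0],[0,0,0],[0,0,0],[0,0,0],[0,0,0],[0,0,0],[0,0,0],[0,0,0]],"claw":[-1,-1,-1,-1,-1,-1,-1,-1]}'
python3 - <<'E'
from h import *
s=snap("wrist","13");cv2.imwrite("pics/w13.png",s["color"][:,:,::-1]);print(s["eye"],s["rotation"])
a=snap("scene","13");crop(a,215,150,375,270,5,"s13c")
E
```

```text
time: 16.95
tool_pos: [0.4382, -0.1947, -0.0346]
ee_rot: [-3.142, -0.0, 0.3]
wrist_force: [-0.4, 0.8, 0.4]
width: 0.0939
time: 17.95
tool_pos: [0.439, -0.1952, 0.0972]
ee_rot: [3.139, -0.002, 0.3]
wrist_force: [0.0, 0.2, 0.1]
width: 0.0939
[ 0.41504577 -0.11861251  0.31487166] [ 2.86117039 -0.00323835  0.29912252]
```

View pics/w13.png

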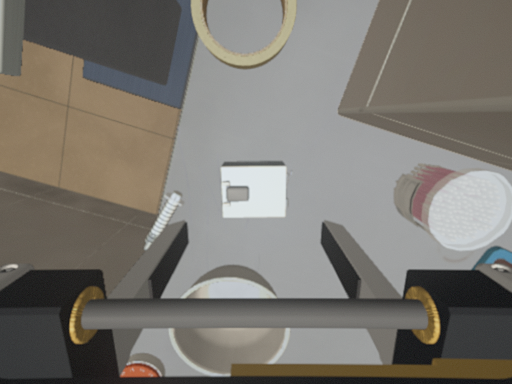

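View pics/s13c.png

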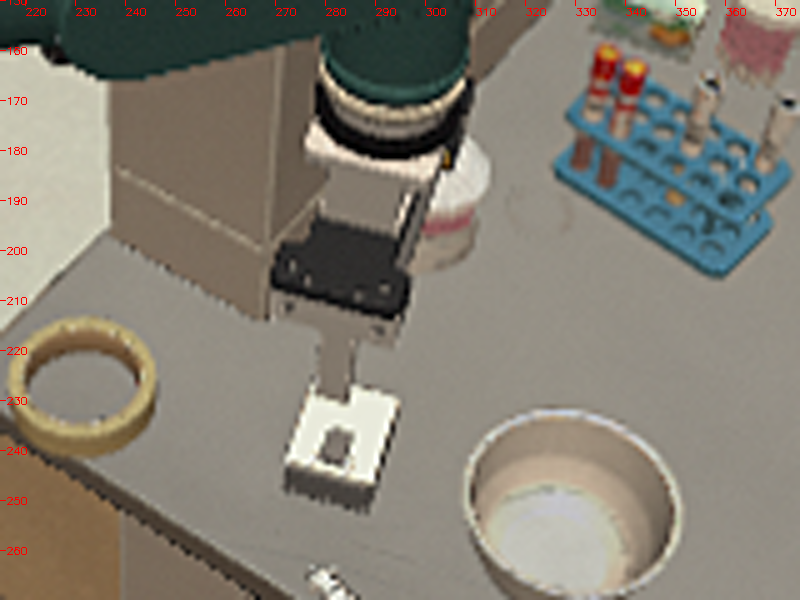

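Run:
```python
from h import *
s=load("wrist","13");crop(s,205,145,305,230,7.5,"w13c")
```

```text
(no output)
```

View pics/w13c.png

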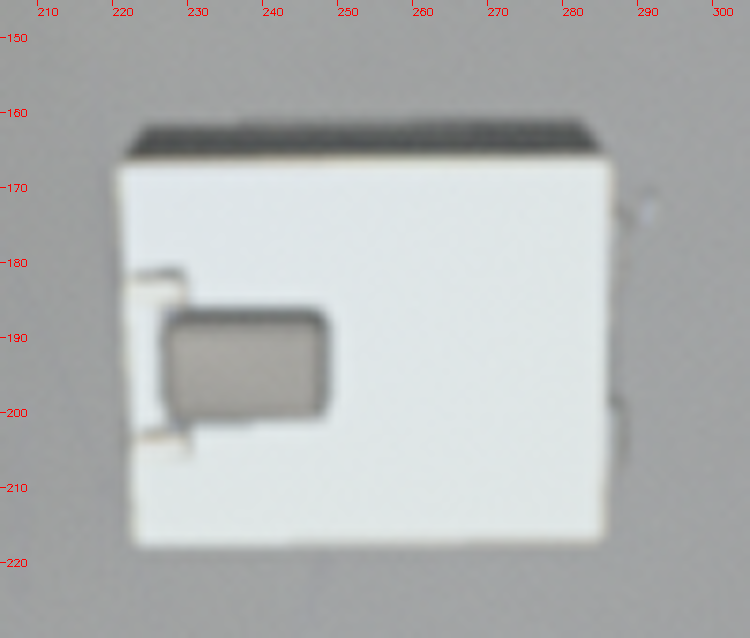

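```bash
python3 -m handwheel '{"delta_pos":[[0,0,0],[0,0,0],[0,0,0],[0,0,0],[0,0,0],[0,0,0],[0,0,0],[0,0,0]],"rotation":[[0,0,0.17],[0,0,0.18],[0,0,0.18],[0,0,0.18],[0,0,0.18],[0,0,0.18],[0,0,0.18],[0,0,0.18]],"claw":[-1,-1,-1,-1,-1,-1,-1,-1]}'
```

```text
time: 19.05
tool_pos: [0.4371, -0.1941, 0.0937]
ee_rot: [3.14, 0.003, -1.136]
wrist_force: [1.3, 0.1, 0.3]
width: 0.0942
```

Run:
```python
from h import *
from scipy.optimize import least_squares
s=load("wrist","13")
px=[(205+x/7.5,145+y/7.5) for x,y in[(610,160),(604,541),(135,545),(119,165)]]
lid=[(34,28),(34,-28),(-34,-28),(-34,28)]
def f(p):
    c,sn=np.cos(p[2]),np.sin(p[2])
    P=[(p[0]+(c*x-sn*y)/1000,p[1]+(sn*x+c*y)/1000,.036) for x,y in lid]
    return (w2px(s,P)-px).ravel()
o=least_squares(f,[.438,-.195,.3]);print(o.x,o.fun)
k=px2w(s,205+247/7.5,145+365/7.5,.044);print("knob mid top",k)
x,y,w=o.x; 
for K in(-14,): g=np.array([x+np.cos(w)*K/1e3,y+np.sin(w)*K/1e3]);print("grip",g)
ob=robot.get_obs();t=ob["tool_pos"];yaw=ob["ee_rot"][2];print(t,yaw)
# tub frame offset knob
d=k[:2]-[x,y];print("knob in tub",np.cos(w)*d[0]+np.sin(w)*d[1],-np.sin(w)*d[0]+np.cos(w)*d[1])
```

```text
[ 0.43925422 -0.1948839   0.30948336] [ 0.34213556 -0.10718417 -0.01670498  0.03085829 -0.09111852  0.17856026
 -0.23948588 -0.05883324]
knob mid top [ 0.42311683 -0.19849651  0.044     ]
grip [ 0.42591935 -0.19914783]
[ 0.43710745 -0.19408878  0.09373669] -1.1359573154984777
knob in tub -0.016471004750295167 0.0014739276562840656
```

```bash
python3 -m handwheel '{"delta_pos":[[-2,13,0],[0,0,0],[0,0,8],[0,0,14],[0,0,16],[0,0,16],[0,0,16],[0,0,10]],"rotation":[[0,0,0.07],[0,0,0.066],[0,0,0],[0,0,0],[0,0,0],[0,0,0],[0,0,0],[0,0,0]],"claw":[0.36,0.36,0.36,0.36,0.36,0.36,0.36,0.36]}'
python3 - <<'E'
from h import *
s=snap("wrist","14");crop(s,130,130,380,310,3.1,"w14c")
print(robot.get_obs()["tool_pos"],s["eye"])
E
```

```text
time: 20.05
tool_pos: [0.4249, -0.198, 0.0139]
ee_rot: [3.141, 0.001, -1.266]
wrist_force: [-0.2, 0.7, 0.3]
width: 0.0297
[ 0.42419417 -0.19759784  0.01290905] [ 0.50189784 -0.1744428   0.2316378 ]
```

View pics/w14c.png

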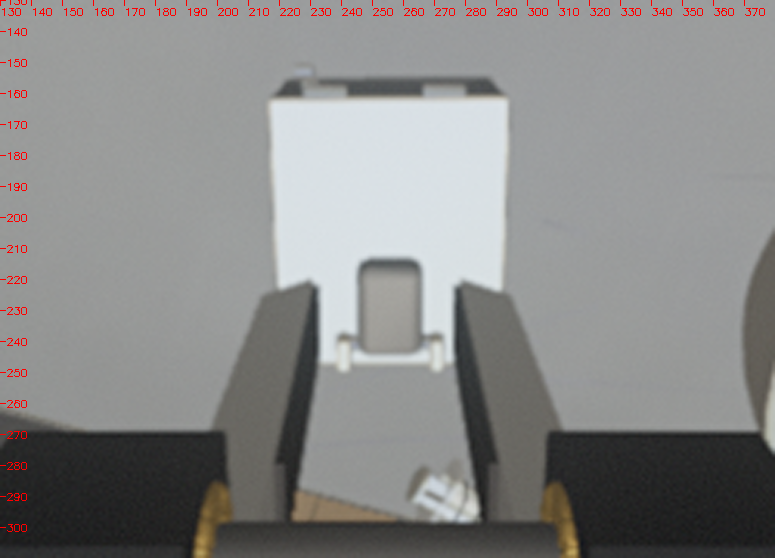

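```bash
python3 -m handwheel '{"delta_pos":[[0,0,3],[0,0,3],[0,0,2],[0,0,2],[0,0,1],[0,0,1],[0,0,1],[0,0,0]],"rotation":[[0,0,0],[0,0,0],[0,0,0],[0,0,0],[0,0,0],[0,0,0],[0,0,0],[0,0,0]],"claw":[0.36,0.36,0.36,0.36,0.36,0.36,0.36,0.36]}'
python3 - <<'E'
from h import *
s=snap("wrist","15");crop(s,170,150,340,280,4.5,"w15c")
print(robot.get_obs()["tool_pos"],s["eye"])
E
```

```text
time: 21.1
tool_pos: [0.4254, -0.1984, 0.0023]
ee_rot: [3.141, 0.0, -1.266]
wrist_force: [0.3, 0.1, -0.3]
width: 0.0302
[ 0.42546116 -0.19838697  0.00244811] [ 0.50215105 -0.17462     0.22020834]
```

View pics/w15c.png

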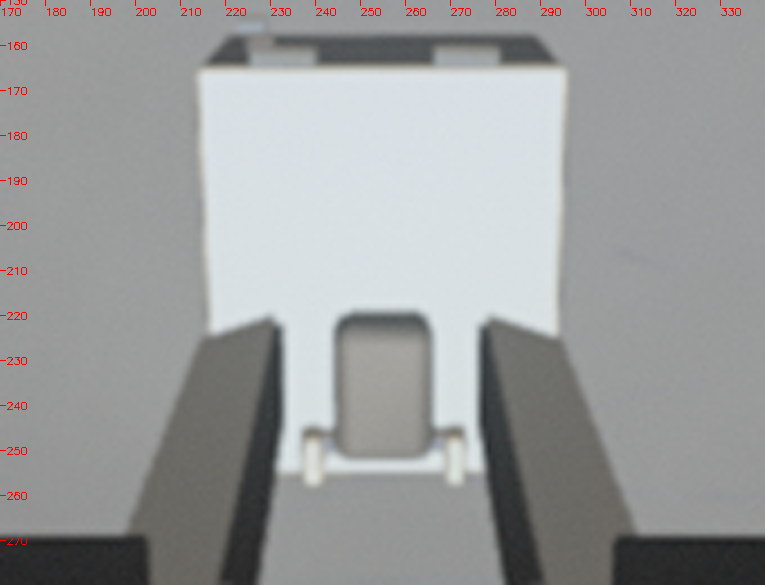

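```bash
python3 -m handwheel '{"delta_pos":[[0,1,1],[0,0,1],[0,0,1],[0,0,1],[0,0,0.5],[0,0,0.5],[0,0,0],[0,0,0]],"rotation":[[0,0,0],[0,0,0],[0,0,0],[0,0,0],[0,0,0],[0,0,0],[0,0,0],[0,0,0]],"claw":[0.36,0.36,0.36,0.36,0.36,0.36,0.36,0.36]}'
```

```text
time: 22.15
tool_pos: [0.4246, -0.1987, -0.0025]
ee_rot: [-3.141, -0.0, -1.266]
wrist_force: [-0.2, 1.0, 0.2]
width: 0.0301
```

```bash
python3 -m handwheel '{"delta_pos":[[0,0,0.5],[0,0,0.5],[0,0,0],[0,0,0],[0,0,0],[0,0,0],[0,0,0],[0,0,0]],"rotation":[[0,0,0],[0,0,0],[0,0,0],[0,0,0],[0,0,0],[0,0,0],[0,0,0],[0,0,0]],"claw":[0.36,0.36,1,1,1,1,1,1]}'
python3 - <<'E'
from h import *
s=snap("wrist","16");crop(s,170,150,340,280,4.5,"w16c")
print(robot.get_obs()["tool_pos"],s["eye"])
E
```

```text
time: 23.15
tool_pos: [0.4251, -0.1989, -0.003]
ee_rot: [-3.14, -0.001, -1.266]
wrist_force: [0.4, 0.7, 5.8]
width: 0.0156
[ 0.42509368 -0.19889893 -0.00299293] [ 0.50152919 -0.17503218  0.21495323]
```

View pics/w16c.png

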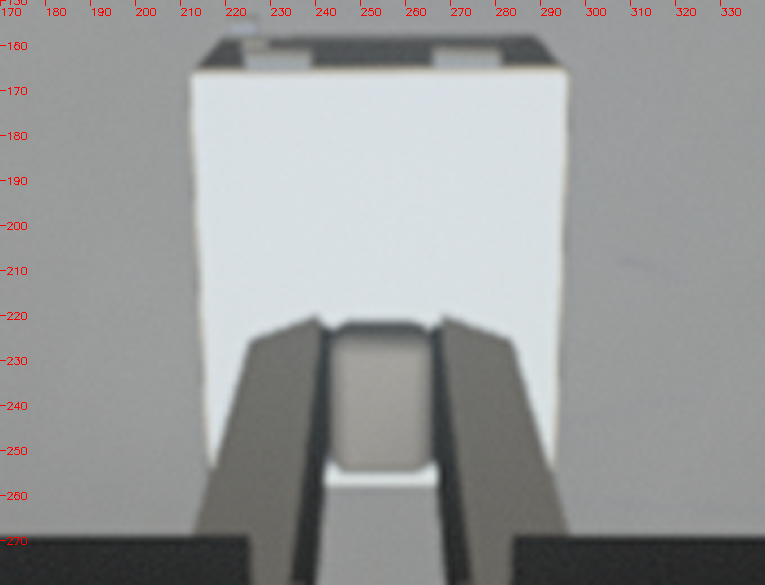

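```bash
python3 -m handwheel '{"delta_pos":[[0,-0.9,-6.3],[0,-1.5,-6.1],[0,-2.1,-6.0],[0,-2.7,-5.7],[0,-3.3,-5.4],[0,-3.8,-5.1],[0,-4.3,-4.6],[0,-4.7,-4.2]],"rotation":[[0,0,0],[0,0,0],[0,0,0],[0,0,0],[0,0,0],[0,0,0],[0,0,0],[0,0,0]],"claw":[1,1,1,1,1,1,1,1]}'
python3 - <<'E'
from h import *
s=snap("wrist","17");cv2.imwrite("pics/w17.png",s["color"][:,:,::-1])
o=robot.get_obs();print(o["tool_pos"],o["wrist_force"],o["width"])
a=snap("scene","17");crop(a,215,150,345,270,5,"s17c")
E
```

```text
time: 24.2
tool_pos: [0.4467, -0.1917, 0.0402]
ee_rot: [3.141, 0.0, -1.266]
wrist_force: [0.3, -1.6, -1.4]
width: 0.0155
[ 0.44752784 -0.19159587  0.04080626] [ 0.66533036 -0.74374965  0.36469239] 0.015744442957482736
```

View pics/w17.png

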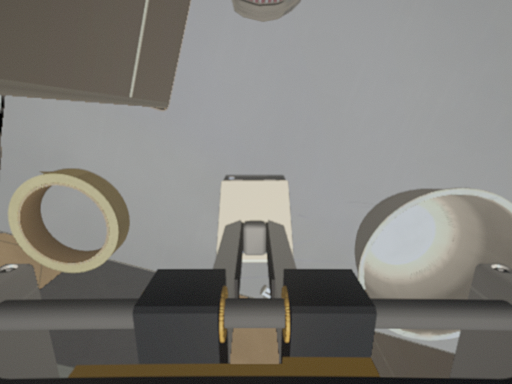

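View pics/s17c.png

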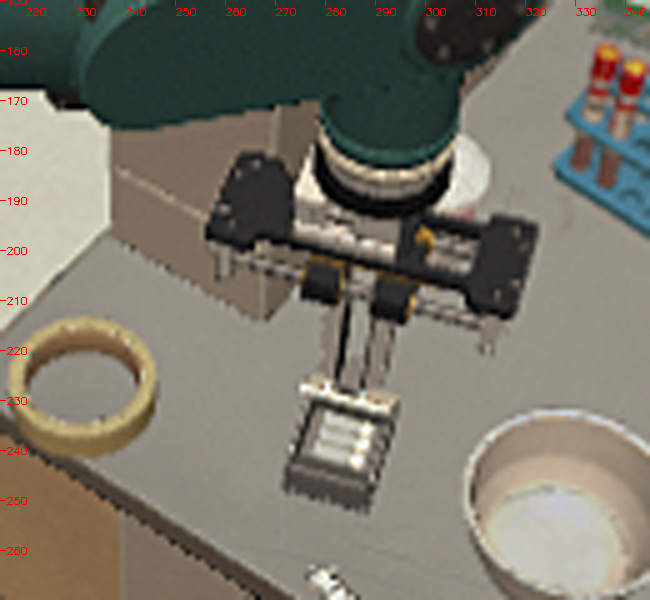

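```bash
cat > fit.py <<'E'
import numpy as np
from scipy.optimize import least_squares
Q=np.array([[1.1659,.08792,1.37224,0,1.68358,-.1031],[.21016,-.15518,1.60544,.00026,1.69036,-1.05863],[.21443,-.12642,1.73316,0,1.53804,-.67585],[.22285,-.05960,1.82391,0,1.37730,-.66718],[-.54656,-.06526,1.72618,0,1.48095,-1.43543],[-.54648,.01490,1.80183,0,1.32905,-.84729]])
P=np.array([[.16322,.52457,.16523],[.41777,.14709,.16660],[.41593,.14852,.08969],[.42085,.15344,.01613],[.42179,-.19043,.06563],[.42696,-.19342,-.00753]])
r=np.hypot(P[:,0],P[:,1]);az=np.arctan2(P[:,1],P[:,0])
d=r*np.sin(az-Q[:,0]);rr=r*np.cos(az-Q[:,0]);print("lat",d)
A=np.c_[np.ones(6),np.sin(Q[:,1]),np.sin(Q[:,1]+Q[:,2]),np.cos(Q[:,1]),np.cos(Q[:,1]+Q[:,2])]
def f(p):
    a,h,L1,L2,e=p
    s2,c2=np.sin(Q[:,1]),np.cos(Q[:,1]);s3,c3=np.sin(Q[:,1]+Q[:,2]),np.cos(Q[:,1]+Q[:,2])
    return np.r_[a+L1*s2+L2*s3+e*c3-rr,h+L1*c2+L2*c3-e*s3-P[:,2]]
for fix in (True,False):
    g=(lambda p:f(np.r_[0,p[0],p[1],p[2],0])) if fix else f
    o=least_squares(g,[.2,.4,.4] if fix else [0,.2,.4,.4,0]);print(o.x,np.abs(o.fun).max())
E
python3 fit.py
python3 - <<'E'
import numpy as np
D=41
def Pt(th,al):
    piv=np.array([-63*np.cos(th)+6*np.sin(th),63*np.sin(th)+6*np.cos(th)])
    return piv+14*np.array([np.cos(al),np.sin(al)])+D*np.array([np.sin(al),-np.cos(al)])
sch=[(.8,0)]+[(.8+.05*i,.1*i) for i in range(1,9)]+[(1.2+.1*i,.8) for i in range(1,10)]
for (t0,a0),(t1,a1) in zip(sch,sch[1:]):
    d=Pt(t1,a1)-Pt(t0,a0); print(f"{t1:.2f} {a1:.1f} ty {-d[0]*np.cos(a0)-d[1]*np.sin(a0):.1f} tz {d[0]*np.sin(a0)-d[1]*np.cos(a0):.1f} w {a1-a0:.2f}")
E
```

```text
lat [0.05661788 0.05669999 0.05661261 0.05663359 0.05653828 0.05663376]
[-0.31523438  0.42702287  0.49260472] 0.019362698885207252
[-0.00065549 -0.23167514  0.4451585   0.49977723  0.10235491] 0.0009856049644456077
0.85 0.1 ty -6.5 tz -3.5 w 0.10
0.90 0.2 ty -6.8 tz -3.1 w 0.10
0.95 0.3 ty -7.0 tz -2.7 w 0.10
1.00 0.4 ty -7.1 tz -2.2 w 0.10
1.05 0.5 ty -7.2 tz -1.8 w 0.10
1.10 0.6 ty -7.2 tz -1.3 w 0.10
1.15 0.7 ty -7.1 tz -0.8 w 0.10
1.20 0.8 ty -6.9 tz -0.4 w 0.10
1.30 0.8 ty -5.3 tz 3.4 w 0.00
1.40 0.8 ty -4.9 tz 3.9 w 0.00
1.50 0.8 ty -4.5 tz 4.4 w 0.00
1.60 0.8 ty -4.1 tz 4.9 w 0.00
1.70 0.8 ty -3.6 tz 5.2 w 0.00
1.80 0.8 ty -3.0 tz 5.6 w 0.00
1.90 0.8 ty -2.4 tz 5.8 w 0.00
2.00 0.8 ty -1.8 tz 6.0 w 0.00
2.10 0.8 ty -1.2 tz 6.2 w 0.00
```

```bash
python3 -m handwheel '{"delta_pos":[[0,-6.5,-3.5],[0,-6.8,-3.1],[0,0,0],[0,0,0],[0,0,0],[0,0,0],[0,0,0],[0,0,0]],"rotation":[[0.1,0,0],[0.1,0,0],[0,0,0],[0,0,0],[0,0,0],[0,0,0],[0,0,0],[0,0,0]],"claw":[1,1,1,1,1,1,1,1]}'
python3 - <<'E'
from h import *
o=robot.get_obs();print(o["tool_pos"],o["wrist_force"],o["width"],o["joint_positions"])
s=snap("wrist","18");cv2.imwrite("pics/w18.png",s["color"][:,:,::-1])
a=snap("scene","18");crop(a,235,170,335,270,6,"s18c")
E
```

```text
time: 25.3
tool_pos: [0.4592, -0.1878, 0.0475]
ee_rot: [-2.942, -0.0, -1.265]
wrist_force: [-3.6, -2.4, 4.8]
width: 0.0156
[ 0.45923273 -0.1878336   0.04752815] [-3.64954321 -2.43254597  4.77928008] 0.015632282421781038 [-0.62984608 -0.10012079  1.81166115  0.16551636  1.31387415  0.60265675]
```

View pics/w18.png

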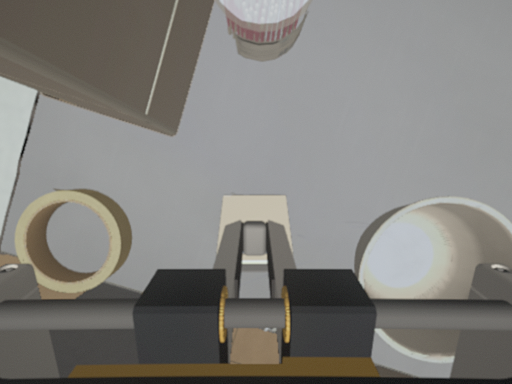

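View pics/s18c.png

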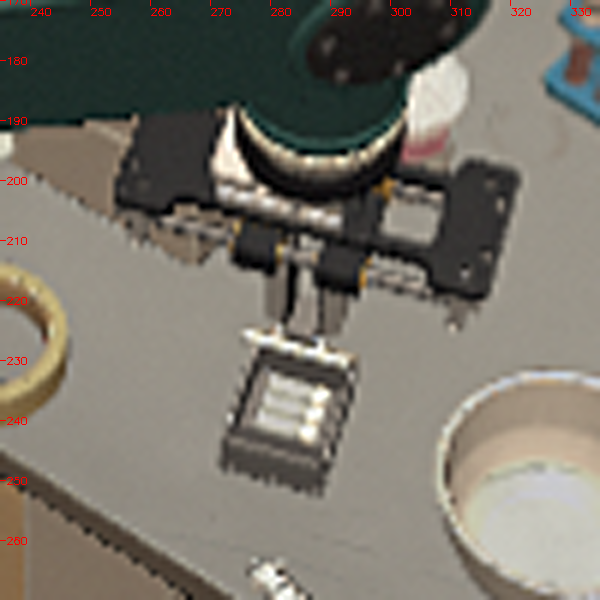

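Run:
```python
from h import *
a=load("scene","18");a0=load("scene","17")
x,y,w=.4393,-.1948,.305
def P(X,Y,Z): return (x+(np.cos(w)*X-np.sin(w)*Y)/1e3,y+(np.sin(w)*X+np.cos(w)*Y)/1e3,Z/1e3)
print("front bottom",w2px(a,[P(-34,28,0),P(-34,-28,0)]))
for t in(.6,.7,.8,.9,1.0,1.1,1.2):
    n=(np.sin(t),np.cos(t))
    print(t,w2px(a,[P(34-68*np.cos(t)+4*n[0],Y,32+68*np.sin(t)+4*n[1]) for Y in(28,-28)]).round(1).tolist())
crop(a0,235,170,335,270,6,"s17d")
```

```text
front bottom [[271.41342565 247.0812737 ]
 [288.3229412  251.94352801]]
0.6 [[274.0, 230.3], [291.7, 235.2]]
0.7 [[274.5, 228.2], [292.2, 233.1]]
0.8 [[275.1, 226.0], [292.8, 230.9]]
0.9 [[275.7, 223.9], [293.4, 228.7]]
1.0 [[276.3, 221.7], [294.0, 226.6]]
1.1 [[276.9, 219.6], [294.6, 224.5]]
1.2 [[277.5, 217.6], [295.2, 222.4]]
```

View pics/s17d.png

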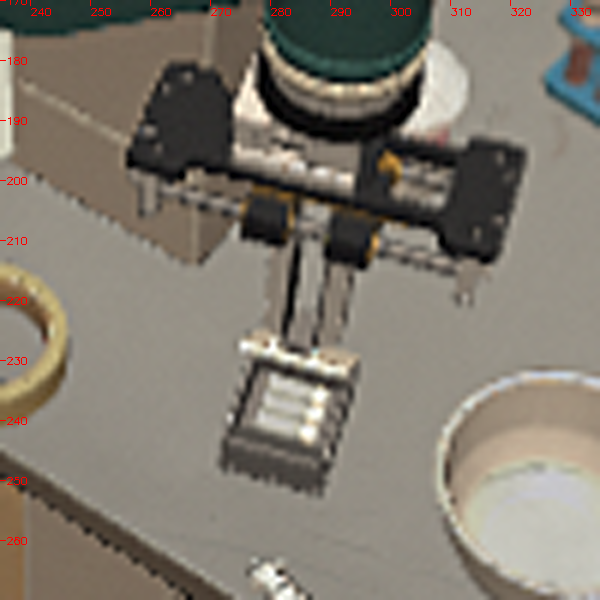

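```bash
python3 -m handwheel '{"delta_pos":[[0,-3.2,-1.9],[0,-3.5,-1.3],[0,-3.5,-1.1],[0,-3.5,-1.1],[0,-3.6,-0.9],[0,-3.6,-0.9],[0,-3.6,-0.6],[0,-3.6,-0.6]],"rotation":[[0.05,0,0],[0.05,0,0],[0.05,0,0],[0.05,0,0],[0.05,0,0],[0.05,0,0],[0.05,0,0],[0.05,0,0]],"claw":[1,1,1,1,1,1,1,1]}'
python3 - <<'E'
from h import *
o=robot.get_obs();print(o["tool_pos"],o["wrist_force"],o["width"],o["joint_positions"])
f=o["wrist_force"];w=.305;print("tub frame F rear,left,up",f[0]*np.cos(w)+f[1]*np.sin(w),-f[0]*np.sin(w)+f[1]*np.cos(w),f[2])
E
```

```text
time: 26.4
tool_pos: [0.4821, -0.1806, 0.0657]
ee_rot: [-2.539, 0.0, -1.266]
wrist_force: [-0.4, -0.6, 0.2]
width: 0.0153
[ 0.48209112 -0.18060237  0.06572942] [-0.40677322 -0.60637205  0.21174542] 0.015331926080525816 [-0.89342923 -0.23728603  2.01724511  0.60562815  1.18868242  0.19028654]
tub frame F rear,left,up -0.5700887832149144 -0.45623491114229453 0.21174541605632402
```

```bash
python3 -m handwheel '{"delta_pos":[[0,-7.1,-0.8],[0,-6.9,-0.4],[0,-5.3,3.4],[0,-4.9,3.9],[0,-4.5,4.4],[0,-4.1,4.9],[0,-3.6,5.2],[0,-3.0,5.6]],"rotation":[[0.1,0,0],[0.1,0,0],[0,0,0],[0,0,0],[0,0,0],[0,0,0],[0,0,0],[0,0,0]],"claw":[1,1,1,1,1,1,1,1]}'
python3 - <<'E'
from h import *
o=robot.get_obs();print(o["tool_pos"],o["width"],o["joint_positions"])
f=o["wrist_force"];w=.305;print("tub frame F rear,left,up",f[0]*np.cos(w)+f[1]*np.sin(w),-f[0]*np.sin(w)+f[1]*np.cos(w),f[2])
s=snap("wrist","20");cv2.imwrite("pics/w20.png",s["color"][:,:,::-1])
a=snap("scene","20");crop(a,235,170,335,270,6,"s20c")
E
```

```text
time: 27.4
tool_pos: [0.5274, -0.1662, 0.074]
ee_rot: [-2.341, 0.0, -1.266]
wrist_force: [0.2, -0.8, 0.9]
width: 0.0154
[ 0.52743208 -0.16618035  0.07401503] 0.015392617865797457 [-0.9223051  -0.19951603  2.0778663   0.85260942  1.11407642  0.00683039]
tub frame F rear,left,up -0.025678223290205332 -0.8069109930744026 0.8965693376721857
```

View pics/s20c.png

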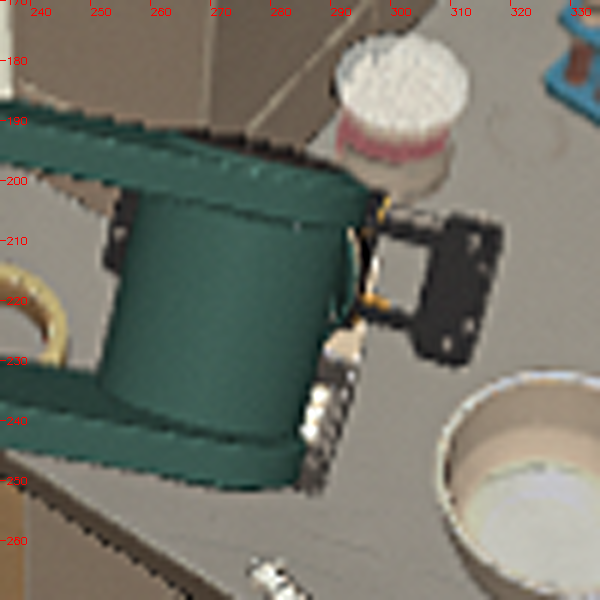

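View pics/w20.png

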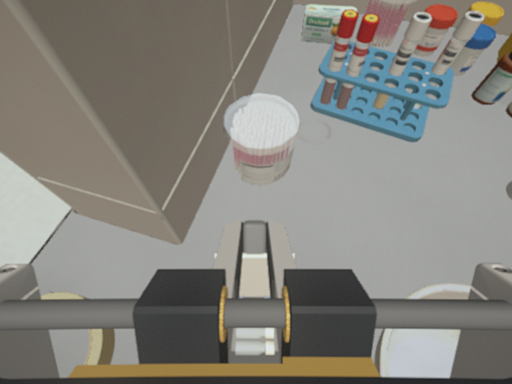

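```bash
python3 -m handwheel '{"delta_pos":[[0,-2.4,5.8],[0,-1.8,6.0],[0,-1.2,6.2],[0,0,0],[0,0,0],[0,0,0],[0,0,-4],[0,0,-10]],"rotation":[[0,0,0],[0,0,0],[0,0,0],[0,0,0],[0,0,0],[0,0,0],[0,0,0],[0,0,0]],"claw":[1,1,1,0.2,0.2,0.2,0.2,0.2]}'
python3 - <<'E'
from h import *
o=robot.get_obs();print(o["tool_pos"],o["width"],o["wrist_force"])
s=snap("wrist","21");cv2.imwrite("pics/w21.png",s["color"][:,:,::-1])
E
```

```text
time: 28.5
tool_pos: [0.532, -0.1644, 0.074]
ee_rot: [-2.344, 0.001, -1.266]
wrist_force: [0.9, -0.6, 0.6]
width: 0.0375
[ 0.53202048 -0.16436679  0.07404331] 0.03747361373056819 [ 0.85062691 -0.6078551   0.61149164]
```

View pics/w21.png

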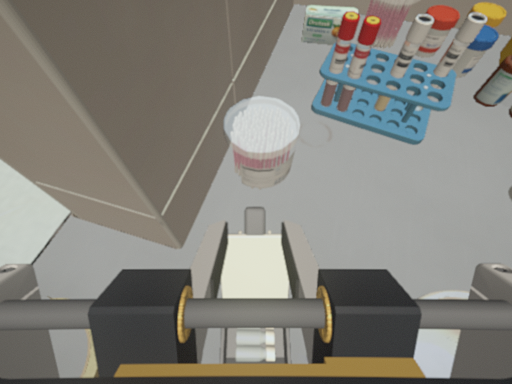

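```bash
python3 -m handwheel '{"delta_pos":[[0,0,-20],[0,0,-20],[0,0,-20],[0,0,-20],[0,0,0],[0,0,0],[0,0,0],[0,0,0]],"rotation":[[0,0,0],[0,0,0],[0,0,0],[-0.16,0,0],[-0.16,0,0],[-0.16,0,0],[-0.16,0,0],[-0.16,0,0]],"claw":[-1,-1,-1,-1,-1,-1,-1,-1]}'
python3 - <<'E'
from h import *
o=robot.get_obs();print(o["tool_pos"],o["ee_rot"],o["width"],o["wrist_force"])
s=snap("wrist","22");cv2.imwrite("pics/w22.png",s["color"][:,:,::-1])
crop(s,190,180,340,300,5,"w22c")
E
```

```text
time: 29.55
tool_pos: [0.4783, -0.1827, 0.1321]
ee_rot: [3.137, -0.003, -1.267]
wrist_force: [-0.2, -0.6, -0.9]
width: 0.0939
[ 0.47830404 -0.18272877  0.13209197] [ 3.13728553 -0.00322529 -1.26729712] 0.09392155863041504 [-0.17784924 -0.55176568 -0.86047464]
```

View pics/w22.png

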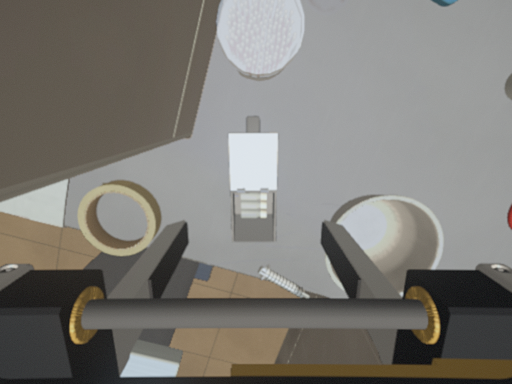

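View pics/w22c.png

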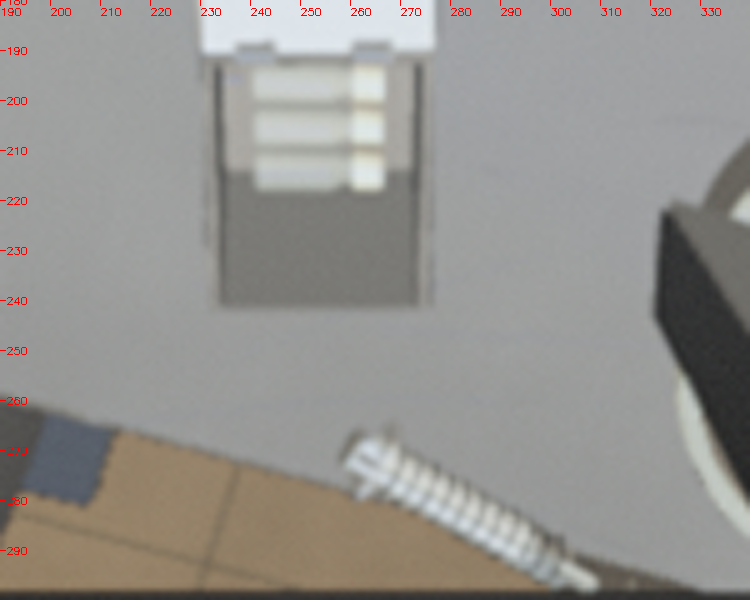

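Run:
```python
from h import *
from scipy.optimize import least_squares
s=load("wrist","22")
px=np.array([(230.2,190.2),(277.2,190.2),(276.6,241.6),(233,241.6),(229,133),(277.5,133)])
M=[(34,28,34),(34,-28,34),(-34,-28,32),(-34,28,32),(102,28,32),(102,-28,32)]
def f(p):
    c,sn=np.cos(p[2]),np.sin(p[2])
    return (w2px(s,[(p[0]+(c*x-sn*y)/1000,p[1]+(sn*x+c*y)/1000,z/1e3) for x,y,z in M])-px).ravel()
o=least_squares(f,[.438,-.195,.3]);print(o.x,o.fun.round(1))
t=np.array([.4783,-.1827]);w=-1.266;d=o.x[:2]-t
print("tool dx,dy",d@[np.cos(w),np.sin(w)],d@[np.sin(w),-np.cos(w)])
u=px2w(s,(334+442)/2,0,.069)
pr=[(326,250),(334,222),(360,203),(395,196),(425,206),(440,235),(438,265)]
q=np.array([px2w(s,a,b,.069)[:2] for a,b in pr])
A=np.c_[2*q,np.ones(len(q))];c=np.linalg.lstsq(A,(q**2).sum(1),rcond=None)[0];print("bowl",c[:2],np.sqrt(c[2]+c[0]**2+c[1]**2))
print("buds",px2w(s,261,22,.08))
```

```text
[ 0.43918269 -0.19560636  0.31321174] [ 0.3  0.8  0.2  0.2 -0.  -0.  -0.5  0.5 -0.4 -0.3  0.5 -0.9]
tool dx,dy 0.0005724178844175672 0.04118750567446871
bowl [ 0.45634278 -0.34209888] 0.06551949780286406
buds [ 0.62964018 -0.14208453  0.08      ]
```

```bash
python3 -m handwheel '{"delta_pos":[[0,14,0],[0.5,14,5],[0,13,15],[0,0,25],[0,0,25],[0,0,25],[0,0,20],[0,0,10]],"rotation":[[0,0,0],[0,0,0],[0,0,0],[0,0,0],[0,0,0],[0,0,0],[0,0,0],[0,0,0]],"claw":[-1,-1,-1,-1,-1,-1,-1,-1]}'
python3 - <<'E'
from h import *
o=robot.get_obs();print(o["tool_pos"],o["ee_rot"],o["wrist_force"])
s=snap("wrist","23");cv2.imwrite("pics/w23.png",s["color"][:,:,::-1])
E
```

```text
time: 30.6
tool_pos: [0.4367, -0.195, 0.0047]
ee_rot: [3.141, 0.001, -1.269]
wrist_force: [-0.7, 0.1, -0.2]
width: 0.0942
[ 0.43665175 -0.19500408  0.00468609] [ 3.14097401e+00  1.01536721e-03 -1.26913040e+00] [-0.73311331  0.0950985  -0.18898624]
```

View pics/w23.png

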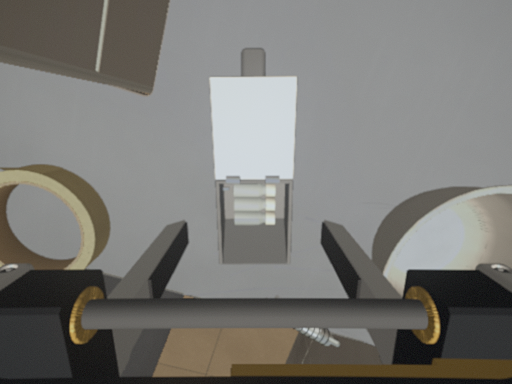

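```bash
python3 -m handwheel '{"delta_pos":[[0,0,8],[0,0,10],[0,0,8],[0,0,6],[0,0,4],[0,0,2],[0,0,0],[0,0,0]],"rotation":[[0,0,0],[0,0,0],[0,0,0],[0,0,0],[0,0,0],[0,0,0],[0,0,0],[0,0,0]],"claw":[-1,-1,-1,-1,-1,-1,1,1]}'
python3 -m handwheel '{"delta_pos":[[0,0,0],[0,0,0],[0,0,0],[0,0,0],[0,0,-1],[0,0,-2],[0,0,-3],[0,0,-4]],"rotation":[[0,0,0],[0,0,0],[0,0,0],[0,0,0],[0,0,0],[0,0,0],[0,0,0],[0,0,0]],"claw":[1,1,1,1,1,1,1,1]}'
python3 - <<'E'
from h import *
o=robot.get_obs();print(o["tool_pos"],o["ee_rot"],o["wrist_force"],o["width"],o["joint_positions"])
s=snap("wrist","24");cv2.imwrite("pics/w24.png",s["color"][:,:,::-1])
E
```

```text
time: 31.65
tool_pos: [0.4397, -0.1946, -0.0321]
ee_rot: [-3.141, -0.0, -1.266]
wrist_force: [0.4, -0.0, 0.1]
width: 0.0775
time: 32.65
tool_pos: [0.4388, -0.1942, -0.0227]
ee_rot: [3.141, 0.001, -1.266]
wrist_force: [0.2, -0.2, -6.4]
width: 0.0557
[ 0.43883464 -0.19424901 -0.02274424] [ 3.14057810e+00  1.07839662e-03 -1.26601871e+00] [ 0.24290162 -0.21946785 -6.35472211] 0.05565328041954068 [-5.34909120e-01  5.37905420e-02  1.79492830e+00 -3.66174267e-05
  1.29435402e+00  7.31119058e-01]
```

View pics/w24.png

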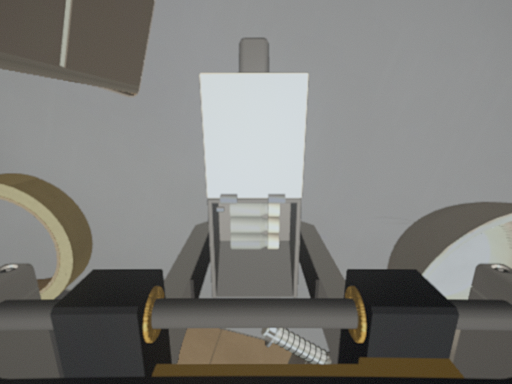

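```bash
cat > kin.py <<'E'
import numpy as np
from scipy.spatial.transform import Rotation as R
from scipy.optimize import least_squares
from fit import Q,P
Q=np.vstack([Q,[-.62985,-.10012,1.81166,.16552,1.31387,.60266],[-.89343,-.23729,2.01725,.60563,1.18868,.19029],[-.92231,-.19952,2.07787,.85261,1.11408,.00683],[-.53491,.05379,1.79493,0,1.29435,.73112]])
P=np.vstack([P,[.45923,-.18783,.04753],[.48209,-.18060,.06573],[.52743,-.16618,.07402],[.43883,-.19425,-.02274]])
rz=lambda a:R.from_euler('z',a).as_matrix();ry=lambda a:R.from_euler('y',a).as_matrix()
def fk(q,p):
    a,h,d,L1,L2,e,Lt,a1=p
    A=rz(q[0]);B=ry(q[1]+q[2]);T=B@rz(q[3])@ry(q[4])
    v=np.array([a,d,h])+ry(q[1])@[a1,0,L1]+B@np.array([e,0,L2])+T@np.array([0,0,Lt])
    return A@v,A@T@rz(q[5]+np.pi)
o=least_squares(lambda p:np.concatenate([fk(q,p)[0]-x for q,x in zip(Q,P)]),[0,.1,.056,.44,.5,.0,.3,0],x_scale=.1)
prm=o.x
lo=np.array([-3.1,-.76,.27,-1.08,.17,-2.57]);hi=np.array([3.1,2.03,2.55,4.22,2.65,2.57])
def ik(p,Rm,q0):
    def f(q):
        x,r=fk(q,prm);return np.r_[(x-p)*5,R.from_matrix(r.T@Rm).as_rotvec()]
    s=least_squares(f,np.clip(q0,lo+1e-3,hi-1e-3),bounds=(lo,hi));return s.x,np.abs(s.fun).max()
if __name__=="__main__":
    print(prm.round(4),np.abs(o.fun).max())
    for q,rr in zip(Q[-4:],[(-2.942,0,-1.265),(-2.539,0,-1.266),(-2.341,0,-1.266),(3.1406,.001,-1.266)]): print(np.degrees(R.from_matrix(fk(q,prm)[1].T@R.from_euler('xyz',rr).as_matrix()).magnitude()))
    bowl=np.array([.456,-.342])
    for psi in(-.2,0.,.15,.308,.5,.7,.9):
        q=Q[-1].copy();q[0]-=.2
        out=[]
        for b in np.arange(0,1.75,.1):
            rear=np.array([np.cos(psi),np.sin(psi)])
            zt=np.r_[rear*np.sin(b),-np.cos(b)];yt=np.r_[-rear*np.cos(b),-np.sin(b)];xt=np.cross(yt,zt)
            lip=np.r_[bowl+.02*rear,.095]
            p=lip-.034*yt+.064*zt
            q,e=ik(p,np.c_[xt,yt,zt],q); out.append((b,e,q))
        print(psi,"maxerr",[round(float(e),3) for b,e,q in out][::3],"q end",out[15][2].round(2),out[16][2].round(2), "q start",out[0][2].round(2))
E
python3 kin.py
```

```text
lat [0.05661788 0.05669999 0.05661261 0.05663359 0.05653828 0.05663376]
[-0.31523438  0.42702287  0.49260472] 0.019362698885207252
[-0.00065549 -0.23167514  0.4451585   0.49977723  0.10235491] 0.0009856049644456077
[0.     0.1526 0.0566 0.449  0.4998 0.1007 0.3897 0.    ] 5.5507473940452634e-05
0.02399673963389761
0.022738029469485672
0.025459467931073374
0.005989343231197024
-0.2 maxerr [0.0, 0.0, 0.0, 0.0, 0.0, 0.0] q end [-1.23  0.15  2.28  1.95  1.17 -0.92] [-1.24  0.25  2.28  2.03  1.3  -1.03] q start [-0.7   0.3   1.39  0.    1.45  1.07]
0.0 maxerr [0.0, 0.0, 0.0, 0.0, 0.0, 0.0] q end [-1.3   0.24  2.16  1.72  1.34 -0.84] [-1.31  0.33  2.16  1.8   1.44 -0.94] q start [-0.68  0.29  1.41  0.    1.45  0.89]
0.15 maxerr [0.0, 0.0, 0.0, 0.0, 0.0, 0.0] q end [-1.32  0.31  2.06  1.59  1.45 -0.8 ] [-1.33  0.39  2.06  1.66  1.54 -0.88] q start [-0.67  0.28  1.42  0.    1.44  0.75]
0.308 maxerr [0.0, 0.0, 0.0, 0.0, 0.0, 0.0] q end [-1.32  0.38  1.95  1.48  1.57 -0.76] [-1.33  0.46  1.94  1.54  1.64 -0.83] q start [-0.66  0.27  1.44  0.    1.44  0.6 ]
0.5 maxerr [0.0, 0.0, 0.0, 0.0, 0.0, 0.0] q end [-1.31  0.47  1.8   1.36  1.7  -0.73] [-1.31  0.54  1.8   1.42  1.77 -0.78] q start [-0.66  0.25  1.46  0.    1.44  0.41]
0.7 maxerr [0.0, 0.0, 0.0, 0.0, 0.0, 0.0] q end [-1.27  0.56  1.65  1.26  1.84 -0.7 ] [-1.28  0.62  1.65  1.32  1.9  -0.73] q start [-0.65  0.23  1.48  0.    1.43  0.22]
0.9 maxerr [0.0, 0.0, 0.0, 0.0, 0.0, 0.0] q end [-1.23  0.65  1.5   1.18  1.98 -0.68] [-1.23  0.71  1.49  1.24  2.04 -0.7 ] q start [-0.65  0.2   1.51  0.    1.43  0.02]
```

```bash
python3 -m handwheel '{"delta_pos":[[0,0,-10],[0,0,-18],[0,0,-20],[10,-2,-18],[22,-4,-12],[30,-5,-6],[30,-5,0],[28,-5,0]],"rotation":[[0,0,0],[0,0,0],[0,0,0],[0,0,0],[0,0,0],[0,0,0],[0,0,0],[0,0,0]],"claw":[1,1,1,1,1,1,1,1]}'
python3 - <<'E'
from h import *
o=robot.get_obs();print(o["tool_pos"],o["ee_rot"],o["wrist_force"],o["width"])
s=snap("wrist","25");cv2.imwrite("pics/w25.png",s["color"][:,:,::-1])
a=snap("scene","25");crop(a,240,150,400,310,3.7,"s25c")
E
```

```text
time: 33.7
tool_pos: [0.496, -0.3037, 0.0624]
ee_rot: [-3.141, -0.0, -1.266]
wrist_force: [0.0, -0.0, -6.9]
width: 0.0555
[ 0.49603162 -0.3036954   0.06239322] [-3.14109054e+00 -4.63980691e-04 -1.26607440e+00] [ 0.01081297 -0.04140025 -6.86377297] 0.05550801766713275
```

View pics/w25.png

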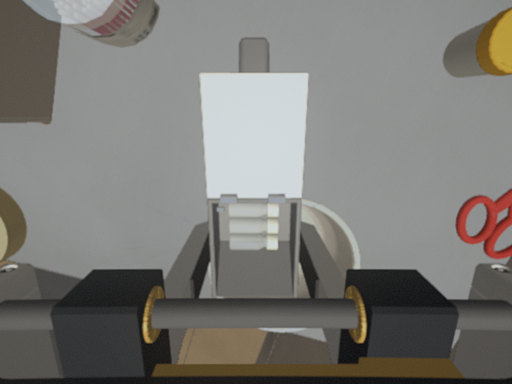

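View pics/s25c.png

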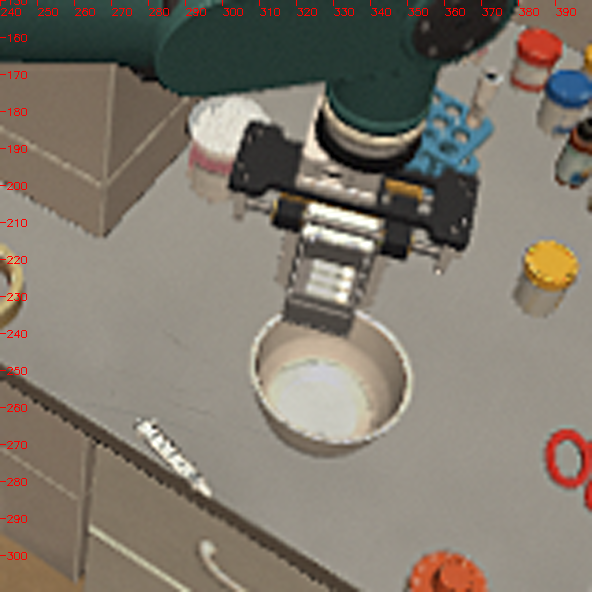

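Run:
```python
import numpy as np
def P(b,z): # lip at (0,z)
    y=np.array([-np.cos(b),-np.sin(b)]);zt=np.array([np.sin(b),-np.cos(b)])
    return np.array([0,z])-34*y+64*zt
def zl(b): return np.interp(b,[0,.6,1.5,1.8],[125,115,92,92])
bs=[0,.1,.2,.3,.4,.5,.6]+[round(.6+.07*i,2) for i in range(1,17)]
for a,b in zip(bs,bs[1:]):
    d=P(b,zl(b))-P(a,zl(a)); print(f"{b:.2f} ty {-d[0]*np.cos(a)-d[1]*np.sin(a):.1f} tz {d[0]*np.sin(a)-d[1]*np.cos(a):.1f} w {b-a:.2f}  P {P(b,zl(b)).round(0)}")
```

```text
0.10 ty -6.2 tz -2.0 w 0.10  P [40. 63.]
0.20 ty -6.1 tz -2.1 w 0.10  P [46. 66.]
0.30 ty -5.9 tz -2.1 w 0.10  P [51. 69.]
0.40 ty -5.7 tz -2.1 w 0.10  P [56. 73.]
0.50 ty -5.6 tz -2.2 w 0.10  P [61. 77.]
0.60 ty -5.4 tz -2.3 w 0.10  P [64. 81.]
0.67 ty -3.4 tz -1.1 w 0.07  P [66. 84.]
0.74 ty -3.3 tz -1.1 w 0.07  P [68. 87.]
0.81 ty -3.2 tz -1.2 w 0.07  P [70. 90.]
0.88 ty -3.1 tz -1.3 w 0.07  P [71. 93.]
0.95 ty -3.0 tz -1.4 w 0.07  P [72. 96.]
1.02 ty -2.9 tz -1.5 w 0.07  P [ 72. 100.]
1.09 ty -2.9 tz -1.6 w 0.07  P [ 72. 103.]
1.16 ty -2.8 tz -1.7 w 0.07  P [ 72. 106.]
1.23 ty -2.8 tz -1.8 w 0.07  P [ 72. 110.]
1.30 ty -2.7 tz -1.9 w 0.07  P [ 71. 113.]
1.37 ty -2.7 tz -2.1 w 0.07  P [ 69. 116.]
1.44 ty -2.6 tz -2.2 w 0.07  P [ 68. 119.]
1.51 ty -2.9 tz -2.3 w 0.07  P [ 66. 122.]
1.58 ty -4.4 tz -2.5 w 0.07  P [ 64. 127.]
1.65 ty -4.4 tz -2.5 w 0.07  P [ 61. 131.]
1.72 ty -4.4 tz -2.5 w 0.07  P [ 58. 135.]
```

```bash
python3 -m handwheel '{"delta_pos":[[12,-2,0],[12,-2,0],[0,-6.2,-2.0],[0,-6.1,-2.1],[0,-5.9,-2.1],[0,-5.7,-2.1],[0,-5.6,-2.2],[0,-5.4,-2.3]],"rotation":[[0,0,0],[0,0,0],[0.1,0,0],[0.1,0,0],[0.1,0,0],[0.1,0,0],[0.1,0,0],[0.1,0,0]],"claw":[1,1,1,1,1,1,1,1]}'
python3 -m handwheel '{"delta_pos":[[0,-3.4,-1.1],[0,-3.3,-1.1],[0,-3.2,-1.2],[0,-3.1,-1.3],[0,-3.0,-1.4],[0,-2.9,-1.5],[0,-2.9,-1.6],[0,-2.8,-1.7]],"rotation":[[0.07,0,0],[0.07,0,0],[0.07,0,0],[0.07,0,0],[0.07,0,0],[0.07,0,0],[0.07,0,0],[0.07,0,0]],"claw":[1,1,1,1,1,1,1,1]}'
python3 - <<'E'
from h import *
o=robot.get_obs();print(o["tool_pos"],o["ee_rot"],o["wrist_force"],o["width"])
s=snap("wrist","26");cv2.imwrite("pics/w26.png",s["color"][:,:,::-1])
a=snap("scene","26");crop(a,240,150,400,310,3.7,"s26c")
E
```

```text
time: 34.8
tool_pos: [0.5346, -0.3158, 0.0823]
ee_rot: [-2.541, -0.002, -1.265]
wrist_force: [0.2, 0.7, -7.0]
width: 0.0558
time: 35.8
tool_pos: [0.5423, -0.314, 0.1062]
ee_rot: [-1.985, -0.004, -1.266]
wrist_force: [-0.0, 1.2, -6.4]
width: 0.0559
[ 0.54234952 -0.31397519  0.10619884] [-1.98471337 -0.00358732 -1.26558278] [-0.02242251  1.16571276 -6.35255067] 0.055935707811990504
```

View pics/w26.png

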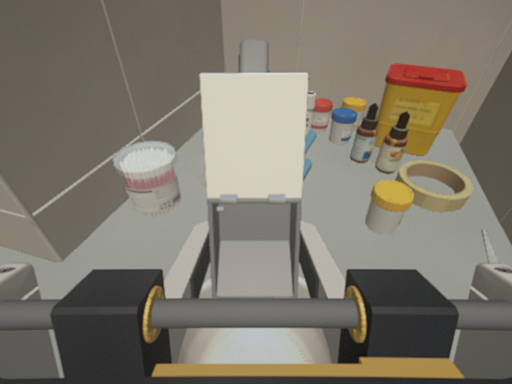

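View pics/s26c.png

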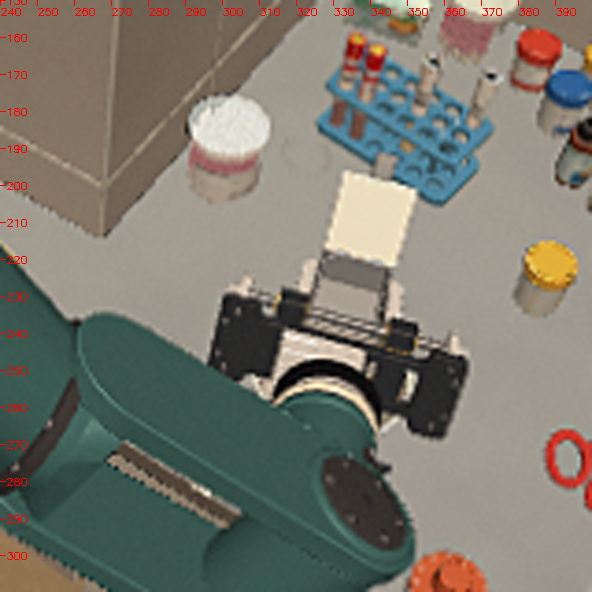

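```bash
python3 -m handwheel '{"delta_pos":[[0,-2.8,-1.8],[0,-2.7,-1.9],[0,-2.7,-2.1],[0,-2.6,-2.2],[0,-2.9,-2.3],[0,-4.4,-2.5],[0,0,0],[0,0,0]],"rotation":[[0.07,0,0],[0.07,0,0],[0.07,0,0],[0.07,0,0],[0.07,0,0],[0.07,0,0],[0,0,0],[0,0,0]],"claw":[1,1,1,1,1,1,1,1]}'
python3 - <<'E'
from h import *
o=robot.get_obs();print(o["tool_pos"],o["ee_rot"],o["wrist_force"],o["width"],o["joint_positions"])
s=snap("wrist","27");cv2.imwrite("pics/w27.png",s["color"][:,:,::-1])
a=snap("scene","27");crop(a,240,150,400,310,3.7,"s27c")
b=snap("top","27");crop(b,250,150,400,290,4,"t27c")
E
```

```text
time: 36.9
tool_pos: [0.5353, -0.3161, 0.1276]
ee_rot: [-1.564, -0.002, -1.266]
wrist_force: [-0.1, -0.2, -5.9]
width: 0.0557
[ 0.53534335 -0.31608948  0.12757105] [-1.56436073 -0.0023879  -1.26557573] [-0.13165067 -0.24583529 -5.87864293] 0.05569663705861813 [-1.33217545  0.44061376  1.94841505  1.52653689  1.62101261 -0.8215177 ]
```

View pics/w27.png

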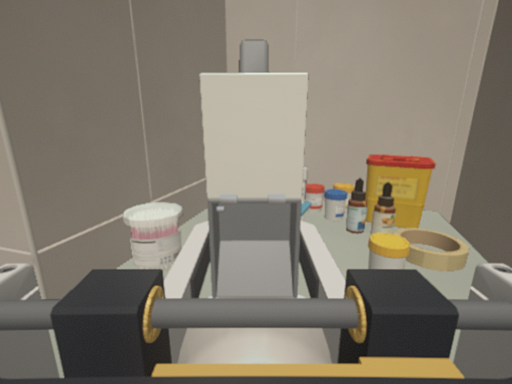

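View pics/t27c.png

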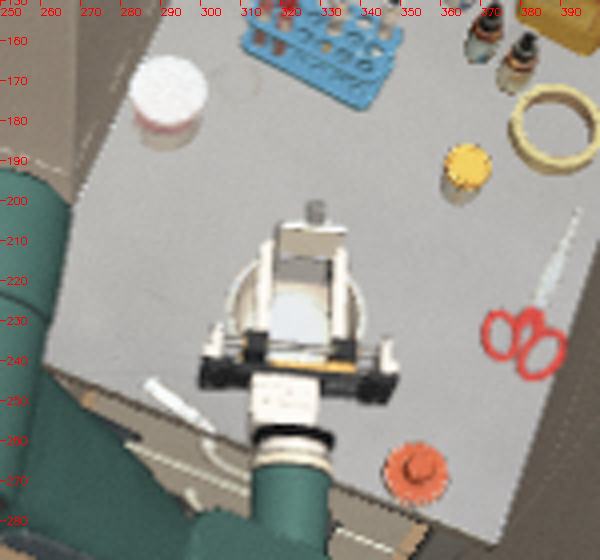

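```bash
python3 -m handwheel '{"delta_pos":[[0,-4.4,-2.2],[0,-4.4,-2.2],[0,0,0],[0,0,0],[0,0,0],[0,5,2.5],[0,5,2.5],[0,4.4,2.4]],"rotation":[[0.06,0,0],[0.06,0,0],[0,0,0],[0,0,0],[0,0,0],[-0.08,0,0],[-0.08,0,0],[-0.1,0,0]],"claw":[1,1,1,1,1,1,1,1]}'
python3 - <<'E'
from h import *
o=robot.get_obs();print(o["tool_pos"],o["ee_rot"],o["wrist_force"],o["width"])
s=snap("wrist","28");cv2.imwrite("pics/w28.png",s["color"][:,:,::-1])
b=snap("top","28");crop(b,295,200,355,260,9,"t28c")
E
```

```text
time: 38.05
tool_pos: [0.5378, -0.3139, 0.1214]
ee_rot: [-1.705, 0.001, -1.266]
wrist_force: [0.3, -1.2, -6.4]
width: 0.0559
[ 0.53779758 -0.31394049  0.12138266] [-1.70538866e+00  1.09128619e-03 -1.26571375e+00] [ 0.2651202  -1.1627407  -6.43700727] 0.05589185714609095
```

View pics/t28c.png

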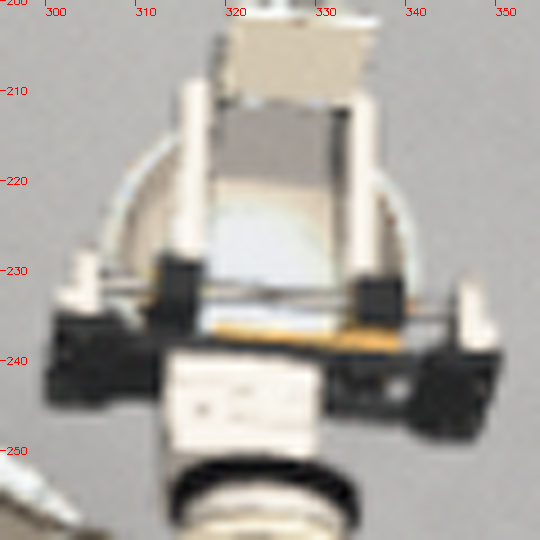

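View pics/w28.png

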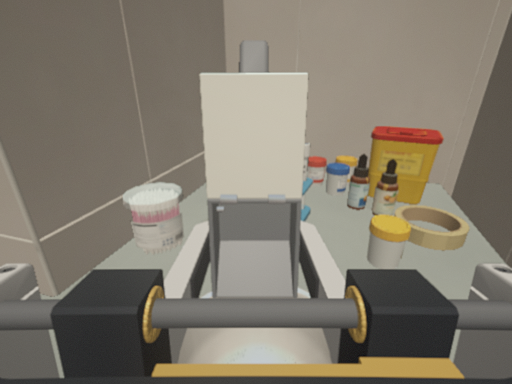

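Run:
```python
from h import *
crop(load("wrist","28"),170,270,340,384,4.6,"w28c")
```

```text
(no output)
```

View pics/w28c.png

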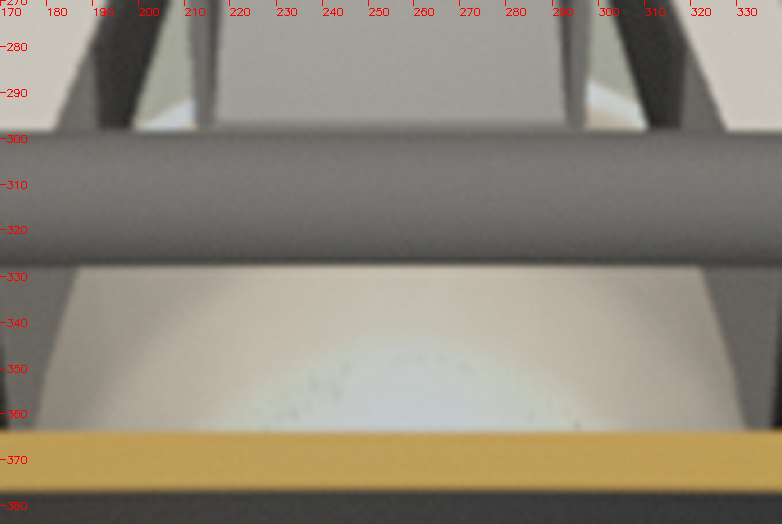

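Run:
```python
import numpy as np
def P(b,z):
    y=np.array([-np.cos(b),-np.sin(b)]);zt=np.array([np.sin(b),-np.cos(b)])
    return np.array([0,z])-34*y+64*zt
def zl(b): return np.interp(b,[0,.6,1.5,1.8],[135,125,97,92])
bs=np.linspace(1.44,0,13)
for a,b in zip(bs,bs[1:]):
    d=P(b,zl(b))-P(a,zl(a)); print(f"{b:.2f} ty {-d[0]*np.cos(a)-d[1]*np.sin(a):.1f} tz {d[0]*np.sin(a)-d[1]*np.cos(a):.1f} w {b-a:.2f}  P {P(b,zl(b)).round(0)}")
```

```text
1.32 ty 4.2 tz 3.1 w -0.12  P [ 70. 120.]
1.20 ty 4.3 tz 2.7 w -0.12  P [ 72. 115.]
1.08 ty 4.4 tz 2.3 w -0.12  P [ 72. 110.]
0.96 ty 4.6 tz 1.9 w -0.12  P [ 72. 105.]
0.84 ty 4.8 tz 1.5 w -0.12  P [ 70. 100.]
0.72 ty 5.1 tz 1.1 w -0.12  P [68. 96.]
0.60 ty 5.4 tz 0.8 w -0.12  P [64. 91.]
0.48 ty 6.8 tz 2.0 w -0.12  P [60. 86.]
0.36 ty 7.0 tz 1.8 w -0.12  P [54. 81.]
0.24 ty 7.2 tz 1.7 w -0.12  P [48. 77.]
0.12 ty 7.4 tz 1.7 w -0.12  P [41. 74.]
0.00 ty 7.7 tz 1.6 w -0.12  P [34. 71.]
```

```bash
python3 -m handwheel '{"delta_pos":[[0,-0.8,2.5],[0,4.3,2.7],[0,4.4,2.3],[0,4.6,1.9],[0,4.8,1.5],[0,5.1,1.1],[0,5.4,0.8],[0,6.8,2.0]],"rotation":[[-0.12,0,0],[-0.12,0,0],[-0.12,0,0],[-0.12,0,0],[-0.12,0,0],[-0.12,0,0],[-0.12,0,0],[-0.12,0,0]],"claw":[1,1,1,1,1,1,1,1]}'
python3 -m handwheel '{"delta_pos":[[0,7,1.8],[0,7.2,1.7],[0,7.4,1.7],[0,7.7,1.6],[-10,2,0],[-20,4,0],[-20,4,0],[-20,4,0]],"rotation":[[-0.12,0,0],[-0.12,0,0],[-0.12,0,0],[-0.12,0,0],[0,0,0],[0,0,0],[0,0,0],[0,0,0]],"claw":[1,1,1,1,1,1,1,1]}'
python3 - <<'E'
from h import *
o=robot.get_obs();print(o["tool_pos"],o["ee_rot"],o["wrist_force"],o["width"])
s=snap("wrist","29");cv2.imwrite("pics/w29.png",s["color"][:,:,::-1])
b=snap("top","29");crop(b,280,180,370,260,8,"t29c")
a=snap("scene","29");crop(a,270,190,380,290,7,"s29c")
E
```

```text
time: 39.15
tool_pos: [0.5288, -0.3137, 0.087]
ee_rot: [-2.666, 0.008, -1.263]
wrist_force: [-0.8, 1.4, -6.0]
width: 0.0557
time: 40.15
tool_pos: [0.4692, -0.2589, 0.0724]
ee_rot: [3.142, 0.007, -1.266]
wrist_force: [0.6, -0.3, -5.8]
width: 0.0555
[ 0.46916987 -0.25891236  0.07244133] [ 3.14153192  0.00740133 -1.26642792] [ 0.56781204 -0.27304379 -5.83569904] 0.0555269813590783
```

View pics/w29.png

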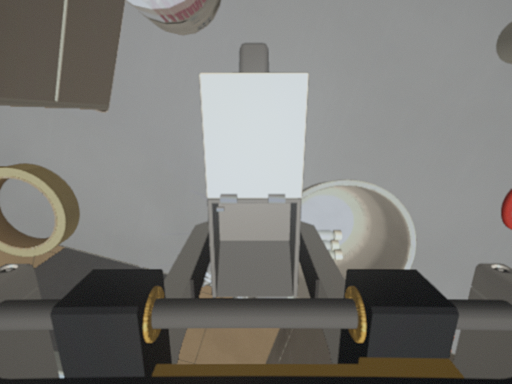

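View pics/s29c.png

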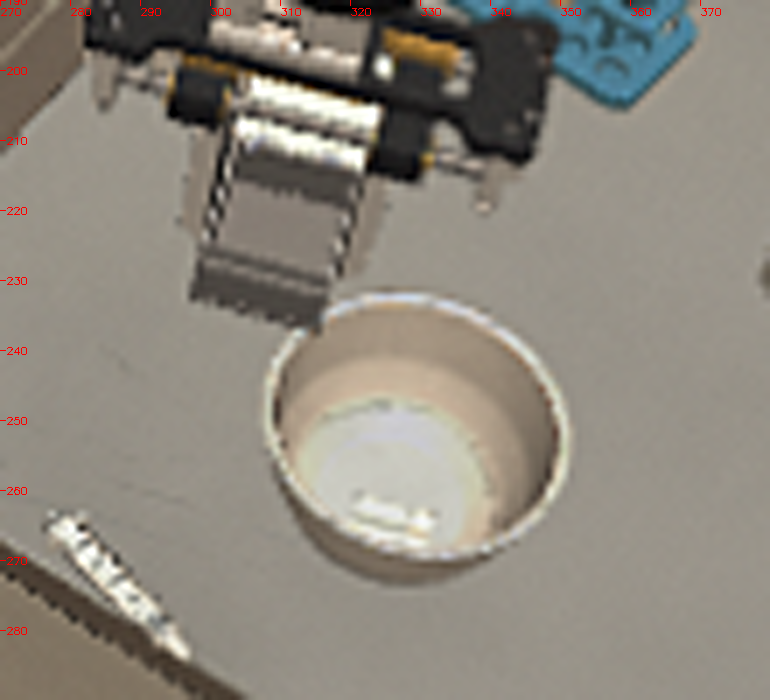

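View pics/t29c.png

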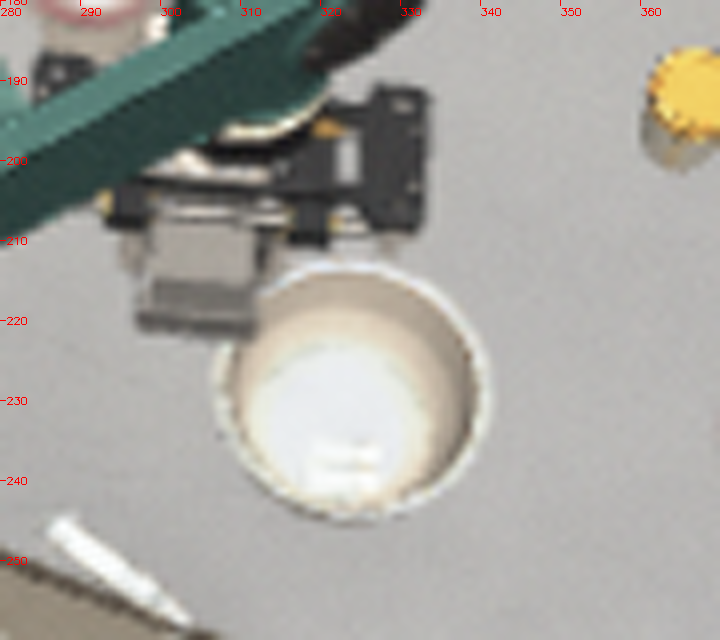

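```bash
python3 -m handwheel '{"delta_pos":[[-18,2.5,0],[-18,2.5,0],[-18,2.5,0],[-17,2.5,0],[0,0,10],[0,0,20],[0,0,20],[0,0,15]],"rotation":[[0,0,0],[0,0,0],[0,0,0],[0,0,0],[0,0,0],[0,0,0],[0,0,0],[0,0,0]],"claw":[1,1,1,1,1,1,1,1]}'
python3 -m handwheel '{"delta_pos":[[0,0,10],[0,0,9],[0,0,7],[0,0,5],[0,0,3],[0,0,2],[0,0,1],[0,0,0]],"rotation":[[0,0,0],[0,0,0],[0,0,0],[0,0,0],[0,0,0],[0,0,0],[0,0,0],[0,0,0]],"claw":[1,1,1,1,1,1,1,1]}'
python3 - <<'E'
from h import *
o=robot.get_obs();print(o["tool_pos"],o["ee_rot"],o["wrist_force"],o["width"])
s=snap("wrist","30");cv2.imwrite("pics/w30.png",s["color"][:,:,::-1])
a=snap("scene","30");crop(a,230,180,380,290,5,"s30c")
E
```

```text
time: 41.3
tool_pos: [0.4403, -0.1971, 0.0075]
ee_rot: [3.141, 0.001, -1.266]
wrist_force: [-0.5, -0.4, -5.9]
width: 0.056
time: 42.3
tool_pos: [0.4409, -0.1973, -0.028]
ee_rot: [-3.141, -0.0, -1.266]
wrist_force: [0.4, -0.8, -6.2]
width: 0.0558
[ 0.4408816  -0.19729295 -0.02795966] [-3.14136822e+00 -1.37824855e-04 -1.26597486e+00] [ 0.3788764  -0.79877889 -6.18531507] 0.05582289946231159
```

View pics/w30.png

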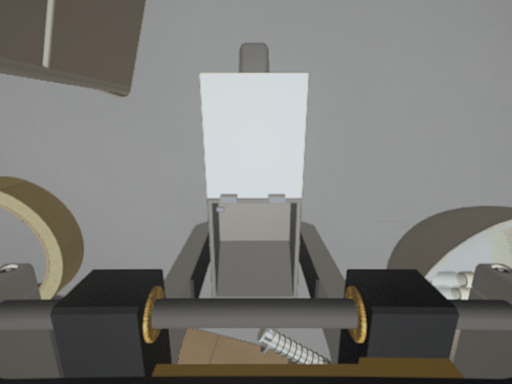

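View pics/s30c.png

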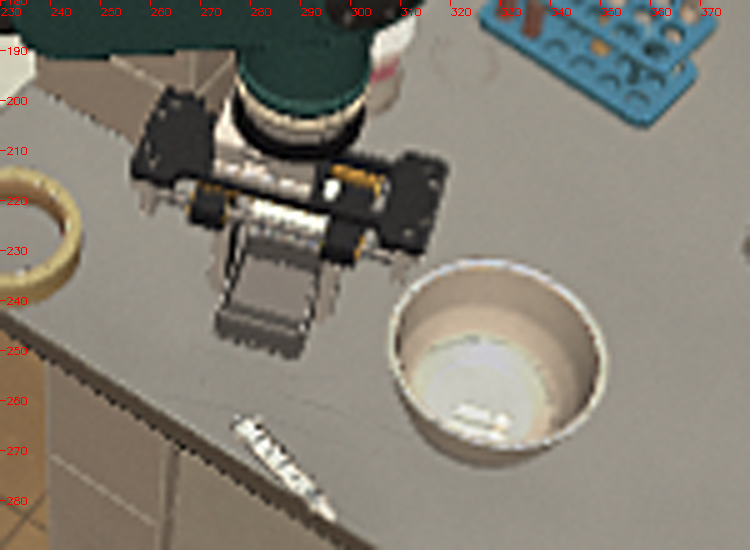

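```bash
python3 -m handwheel '{"delta_pos":[[0,0,1],[0,0,1],[0,0,1],[0,0,0.7],[0,0,0.5],[0,0,0.3],[0,0,0],[0,0,0]],"rotation":[[0,0,0],[0,0,0],[0,0,0],[0,0,0],[0,0,0],[0,0,0],[0,0,0],[0,0,0]],"claw":[1,1,1,1,1,1,1,1]}'
```

```text
time: 43.4
tool_pos: [0.4408, -0.1972, -0.0322]
ee_rot: [-3.142, 0.0, -1.266]
wrist_force: [-2.0, 0.9, -0.2]
width: 0.0556
```

```bash
python3 -m handwheel '{"delta_pos":[[0,0,0],[0,0,0],[0,0,0],[0,0,0],[0,0,0],[0,0,0],[0,0,-5],[0,0,-10]],"rotation":[[0,0,0],[0,0,0],[0,0,0],[0,0,0],[0,0,0],[0,0,0],[0,0,0],[0,0,0]],"claw":[-1,-1,-1,-1,-1,-1,-1,-1]}'
python3 -m handwheel '{"delta_pos":[[0,0,-20],[0,0,-20],[0,0,-25],[0,0,-25],[0,20,-25],[0,30,-20],[0,30,0],[0,0,0]],"rotation":[[0,0,0],[0,0,0],[0,0,0],[0,0,0],[0,0,0],[0,0,0],[0,0,0],[0,0,0]],"claw":[-1,-1,-1,-1,-1,-1,-1,-1]}'
python3 - <<'E'
from h import *
o=robot.get_obs();print(o["tool_pos"],o["ee_rot"],o["wrist_force"],o["width"])
s=snap("wrist","31");cv2.imwrite("pics/w31.png",s["color"][:,:,::-1])
a=snap("scene","31");crop(a,230,160,400,290,4.5,"s31c")
b=snap("top","31");crop(b,225,150,395,280,4.5,"t31c")
E
```

```text
time: 44.4
tool_pos: [0.4405, -0.197, -0.0174]
ee_rot: [3.141, 0.001, -1.266]
wrist_force: [-0.2, -0.3, 0.4]
width: 0.0942
time: 45.4
tool_pos: [0.3639, -0.2219, 0.1187]
ee_rot: [-3.14, -0.002, -1.268]
wrist_force: [0.2, -0.8, 0.6]
width: 0.0941
[ 0.36389618 -0.22186862  0.11870334] [-3.14017242e+00 -1.99565631e-03 -1.26834891e+00] [ 0.19766838 -0.82048482  0.62750025] 0.09406718496739135
```

View pics/w31.png

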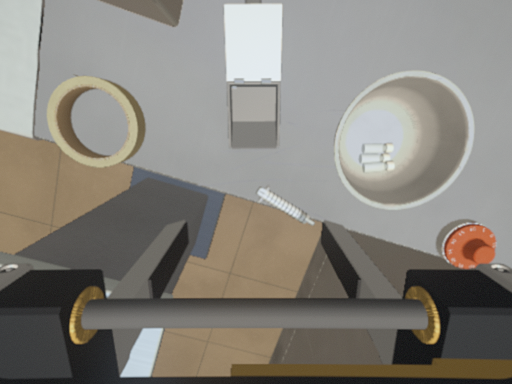

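View pics/s31c.png

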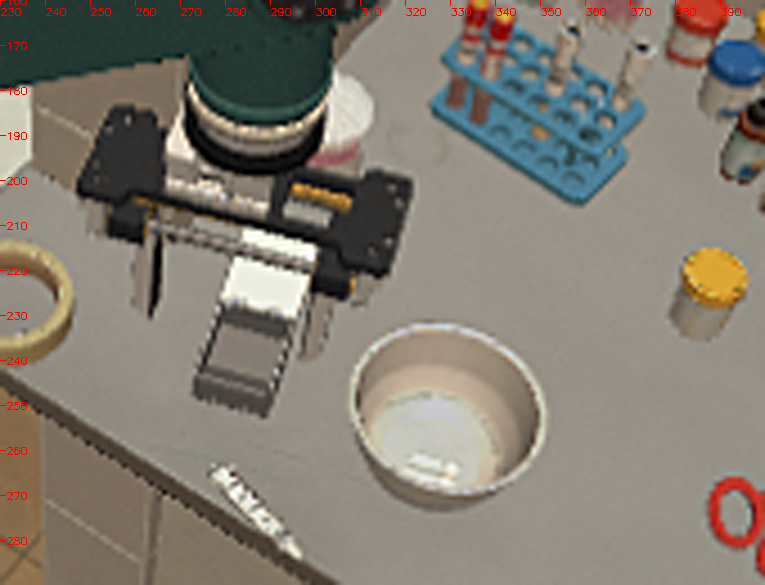

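View pics/t31c.png

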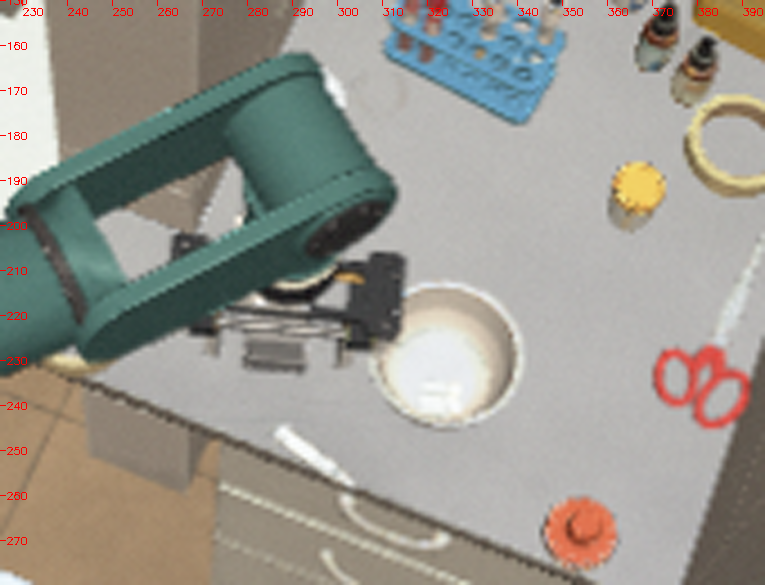

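```bash
python3 -m handwheel '{"delta_pos":[[0,0,-5],[0,0,0],[0,0,0],[0,0,0],[0,0,0],[0,0,0],[0,0,0],[0,0,0]],"rotation":[[0,0,0],[0,0,0],[0,0,0],[0,0,0],[0,0,0],[0,0,0],[0,0,0],[0,0,0]],"claw":[-1,-1,-1,-1,-1,-1,-1,-1]}'
python3 - <<'E'
from h import *
s=snap("wrist","32");cv2.imwrite("pics/w32.png",s["color"][:,:,::-1])
s=load("wrist","31")
for p in[(378,148),(377,158),(379,168)]: print("vial",px2w(s,*p,.012))
pr=[(340,170),(337,135),(355,100),(400,74),(440,80),(470,125),(450,180),(395,208)]
q=np.array([px2w(s,a,b,.069)[:2] for a,b in pr])
A=np.c_[2*q,np.ones(len(q))];c=np.linalg.lstsq(A,(q**2).sum(1),rcond=None)[0];print("bowl",c[:2],np.sqrt(c[2]+c[0]**2+c[1]**2))
E
```

```text
time: 46.55
tool_pos: [0.3644, -0.2212, 0.1224]
ee_rot: [-3.141, 0.0, -1.266]
wrist_force: [0.4, -0.2, -0.9]
width: 0.0942
vial [ 0.4480071  -0.34808883  0.012     ]
vial [ 0.43688409 -0.35185995  0.012     ]
vial [ 0.42657767 -0.35910279  0.012     ]
bowl [ 0.45607329 -0.34202721] 0.0632072719468663
```

View pics/w32.png

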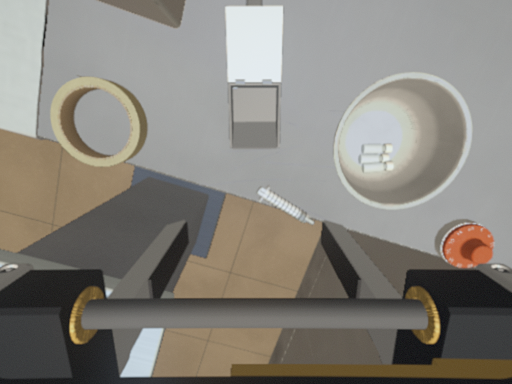

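All three vials lie in the bowl, within about 34 mm of its axis. The bowl has not moved. The tub stands upright and empty with its lid fully back, and the hand is clear of everything, so I am handing in.

Run:
```python
from bench import robot
print(robot.close_job())
```

```text
the job is handed in; nothing more can be done
None
```

I handed the job in at about 46.6 s, and my last checks showed the task done; no verdict was reported.

**What I did**
- I lifted the closed tub out of the bay by its front and rear walls and stood it upright near (0.44, -0.195), then let go of it.
- I pinched the knob by its sides and swung the lid over, tilting the hand to stay clear of the column. I let go at about 2.1 rad and the lid fell fully back.
- I then took the tub by its sides, carried it upright to the bowl, tipped it slowly to about 1.7 rad just above the rim, and stood it back at the same spot.

**Last checks**
- **Vials:** all three lie in the bowl, about 10, 22 and 34 mm from its axis.
- **Bowl:** its centre reads (0.456, -0.342) from the wrist camera, the same before and after the pour.
- **Tub:** it is empty, released and upright on the table, with the lid lying back.
- **Hand:** the wrist force was near zero when I handed in, with the hand clear above the table.

**What disagreed**
- **Finger tips:** they are about 40 mm short of the reported TCP. My first grasp therefore closed above the lid and folded the knob flat; nothing else moved. I lowered the hand, gripped again, and swung the lid by the folded knob.
- **Cameras:** at the bay the scene and top cameras differed from the wrist camera by about 6 mm, so I used the wrist camera.

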